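Unload the nest plate from the blasting tub and latch the hatch

ROBOT

A 6-joint arm with a two-finger parallel gripper is mounted at the origin on the work surface. World frame = base frame: x ahead of the robot, y to its left, z up, the work surface at z = 0. Lengths are in mm, angles in rad, forces in N, time in s.
With the tool pointing down it reaches from about 275 to 750 mm from the base axis. Payload 10.2 kg.
Tool frame: the origin (TCP) lies at the centre of the arm's flange, where the gripper is bolted on; the fingertips stand ctrl.tip_reach ahead of it and the grasp point (between the pads) lies 155 mm ahead of it (ctrl.tip_reach is the distance from the TCP to the fingertips, in mm); z points along the fingers, y is the direction in which the jaws open and shut (so a half turn about z gives the same grasp; the last joint's range is limited). The gripper opens to 85 mm and grips with 20 to 120 N. Pads are 22 mm wide; open, the fingers measure 114 mm over their backs; the gripper's body (76 mm by 85 mm) begins 54 mm behind the grasp point. The pads swing forward as they close: fully open they stand 13 mm farther back than shut.
Start: joints at [0.928, 0.313, 1.498, -0, 1.331, -0.223], TCP at [213.992, 479.416, 404.694] pointing down, gripper open.
Joint ranges: [-2.94, 2.94], [-0.97, 2.17], [0.19, 2.56], [-1.23, 4.37], [0.02, 3.11], [-2.88, 2.88]. Speed limits (rad/s): [2.39, 2.39, 3.01, 3.14, 3.14, 3.14].

INTERFACE

Orientations are given as a unit quaternion [w, x, y, z].
In Python, from rig import ctrl, viewer gives the robot as it stands.
- The arm moves only by the tool drive_tool, never from a script. Its argument "rows" is a list that holds one entry, the list of rows, each a list of 6 numbers: the shift along the world's x, y, z normalised to -1 to 1, where 1 is 0.1 m, then the turn, a rotation vector about the world's x, y, z normalised to -1 to 1, where 1 is 90 degrees. A call has 1 to 10 rows; each row is the pose to reach, as a shift and turn from the pose measured when the call began; what a row does not reach only later rows make up. A row lasts 1/8 s, in which the tool goes at most 62.5 mm and 10.7 degrees, less where a joint would pass 70% of its speed; a pose out of reach is approached as far as the arm can. A call with a number of a shift or a turn outside -1 to 1 is refused whole. A call with a gripper value outside its range is refused whole. "fingers" is the opening, from -1 (shut) to 1 (fully open), set as the call begins (left out, the last holds). The fingers move at their own pace and stop on an object; "force" is the grip in N (left out, the last holds). Time passes only in rows, so rows that repeat a pose let the fingers close. It gives the time, the measured TCP pose, the force and the opening at its end, in the units of the state.
- ctrl.sense(): the state, without advancing time (a new reading comes with each control period).
- viewer.capture(name): name is "scene" or "top"; returns the picture (400x640x3 uint8, red, green, blue); there is no depth.
- viewer.calibration(name): a dict with "mtx" (3x3 intrinsics, pixels), "extrinsics" (4x4, takes a point from camera to world coordinates). Camera axes: x right, y up, looking along -z (the intrinsics and any distortion apply to the point x, -y, -z); pixel columns grow to the right and rows downward; lengths in mm; the calibration is good to about 2 mm. A picture is of the moment at which its call begins. calibration takes no time and is no camera call.
- ctrl.finish_job(): hands the job in, once; it reports no verdict.
The state is a dict: "time_s": time; "joints": joint angles; "dq": joint speeds; "tau": joint torques, N m; "eef_pos": TCP position; "ee_rot": TCP orientation; "force": force on the tool from outside, world axes, zero at the start; "wrist_torque": the same for the moment, N m; "grip_width": opening from 0.0 (shut) to 1.0 (fully open).
Only numpy, scipy, OpenCV 4.12 (cv2) and the standard library are available. Lean on these libraries where they do the work, as an engineer would, in place of code of your own. Each camera call takes 0.05 s, during which the arm holds its last target.

TASK

Unload the small blasting tub: lift the nest plate by its bar handle straight up along its two locating pins, square to the sloping tub floor and without cocking it on the pins, and set it down gently, flat and handle up, in the steel tray, without dropping it. Then swing the tub's hatch shut and turn its T-handle clockwise as far as it goes, so that the hatch is drawn tight on its seal. Leave the whetstone, the jar and the brush where they are.

Things in the scene. Friction and masses are not known exactly. Their poses are not given: they have to be found in the camera images.
- nest: Fixed grey blasting tub, open on top, tilted 30 deg towards the robot. Origin: centre of its inner floor, 75 mm above the bench. z: square to the floor, along the pins, the lifting direction, leaning to the robot; x: up the slope, away from the robot; y: level, to the left. Inside 170 (x) by 190 (y), 66 mm deep, walls 6 mm. A keeper lip sticks 15 mm in from the middle of the +y wall, 56 mm up.
- pin_tip (a point): Top of the left one of two steel locating pins, 12 mm thick, 36 mm tall, standing square on the tub floor at tub x = 0, y = +52 mm; the other is at y = -52 mm. Axes as the tub's.
- plate_mid (a point): Middle, half-way up, of the loose aluminium nest plate: 110 (x) by 140 (y) by 12 mm, 54 mm tall with its handle, 0.35 to 0.6 kg; 27 mm above its underside, on its middle axis. z up out of the plate, y along the handle. 14 mm holes at y = -52 and +52 mm sit over the pins; at the start it lies on the tub floor, axes along the tub's. Four dark wooden slabs, 7 mm high, are fixed on it.
- plate_bar (a point): Centre of the plate's handle, a dark steel bar along the plate's y, 74 mm long, 12 mm wide (x), 14 mm tall, 47 mm above the plate's underside and 20 mm above plate_mid, on two 12 mm posts at y = -31 and +31 mm. Axes as the plate's.
- tray: The fixed open steel tray on the bench beside the tub, 190 (x) by 220 (y) by 30 mm tall outside, walls and floor 5 mm. Origin: centre of its underside, on the bench; z up.
- hatch (a joint): Angle of the aluminium hatch, rad: 0 hard shut, parallel to the tub's rim; open, about 1.8, at the start. It hinges on the tub's -y side (right, seen from the robot). Past upright it stays open; pushed back to the left below about 0.9 it sinks shut by itself in 1 to 2 s and rests on its soft seal at about 0.025; the latch then draws it below 0.016.
- hatch_hinge (a point): Point on the hatch's hinge line, half-way along it (tub frame: x = 0, y = -100, z = 69 mm). Moves with the hatch: x along the hinge, y across the hatch from hinge to free edge, z out of its outer face. The hatch is 190 (x) by 205 (y) by 8 mm.
- latch (a joint): Angle of the T-handle on the hatch, rad, 0 to 1.45 (stop); 0 to 0.15 at the start (unlatched, T-bar about along the tub's x); grows clockwise, seen from outside the hatch. With the hatch down, turning it runs its tongue under the keeper and pulls the hatch onto its seal (under 0.5 N m); home at 1.25 or more. It stays where it is left.
- latch_grip (a point): Centre of the black T-bar, 80 mm long, 14 mm wide and 14 mm tall, 41 mm out from the hatch's underside (33 mm above its outer face) on a 14 mm stem; 162 mm from the hinge line, at the middle of the hatch's x. x along the bar (turns with it), z out of the hatch.
- whetstone: Bystander: grey whetstone block, 60 by 160 by 30 mm, origin under its centre.
- jar: Bystander: amber glass jar of grit, 68 mm across, 90 mm tall, origin under its centre.
- brush: Bystander: hand brush with a dark wooden handle, lying flat about along y, origin on its underside.
There are look-alikes about, which are no part of the job. Of the things that look like the part that bears plate_mid, the largest one is meant.

How it is judged (in metres and radians):
On the way, in this order (a step that is already met when the one before it is completed fails the run):
1. the plate is lifted clear of the pins, square to the tub (z of plate_mid in the frame of nest above 0.067 m and angle between the z axis of plate_mid and the z axis of nest, either way round below 0.14 rad).
2. the plate is set down in the tray, or within 12 mm of its floor, while still held (z of plate_mid in the frame of tray below 0.044 m and horizontal distance between plate_mid and tray below 0.06 m and contact force between plate and the fingers above 0.5 N).
3. the hatch is swung shut onto its seal, the plate left in the tray (value of joint hatch below 0.08 rad and z of plate_mid in the frame of tray below 0.038 m), for 0.1 s.
4. the T-handle is turned home and the hatch is drawn tight (value of joint latch above 1.25 rad and value of joint hatch below 0.016 rad), for 0.1 s.
At the end, for the whole second after the job is handed in: The plate lies flat (within 0.08 rad), handle up, on the floor of the tray (its middle within 4 mm of resting height and within 60 mm of the tray's centre) at rest; the T-handle is turned to at least 1.25 rad and the hatch is drawn below 0.016 rad (all of step 4 and z of plate_mid in the frame of tray below 0.036 m and angle between plate_mid's own z axis and vertical below 0.08 rad and horizontal distance between plate_mid and tray below 0.06 m and linear speed of plate below 0.02 m/s); the robot touches nothing.
It fails at once if the plate is cocked more than 0.14 rad while still on its pins (angle between the z axis of plate_mid and the z axis of nest, either way round above 0.14 rad and z of plate_mid in the frame of nest below 0.062 m and distance between plate_mid and nest below 0.08 m).
It fails at once if a bystander is moved more than 40 mm (distance of any of whetstone, jar, brush from where it was at the start of the episode above 0.04 m).
It also fails if it takes over 72 s, if anything falls off the work surface, if the arm or the gripper's body presses on something with over 40 N, if the wrist force passes 120 N, or if a joint passes its speed limit or range.

## Working session

There is one attempt and no reset: what is moved stays moved. The work goes in short steps, Python scripts to look and compute and a tool call to move; the robot and the scene stay as the last step left them, time stands still between calls to the robot, and variables do not carry over. Pictures are saved under pics/ and viewed, and the job is handed in when it is done.

Besides the shell and the picture viewer there is one more tool, called after "Emit:" as name(argument=value, ...), one argument or row to a line, values as JSON. drive_tool: Moves the arm, as the interface text tells. Scaled input: -1 to 1 covers 0.1 m each way for a shift and 90 degrees each way for a turn. Its arguments: {"type":"object","properties":{"rows":{"type":"array","items":{"type":"array","items":{"type":"array","items":{"type":"number"}}}},"fingers":{"type":"number"},"force":{"type":"number"}},"required":["rows"]}

```bash
ls; mkdir -p pics
python3 - <<'E'
from rig import ctrl, viewer
import cv2
for n in ("scene","top"):
    im=viewer.capture(n); cv2.imwrite(f"pics/{n}0.png",im[:,:,::-1])
    c=viewer.calibration(n); print(n,c)
print(ctrl.sense(), ctrl.tip_reach)
E
```

```text
pics
scene {'mtx': array([[374.9929842 ,   0.        , 324.08922389],
       [  0.        , 374.9929842 , 203.37248356],
       [  0.        ,   0.        ,   1.        ]]), 'extrinsics': array([[-1.27273931e-01, -6.60578332e-01,  7.39890272e-01,
         1.24233132e+03],
       [ 9.91844763e-01, -8.98242983e-02,  9.04188092e-02,
         3.10466718e+01],
       [ 6.73141834e-03,  7.45364248e-01,  6.66623451e-01,
         7.46620872e+02],
       [ 0.00000000e+00,  0.00000000e+00,  0.00000000e+00,
         1.00000000e+00]])}
top {'mtx': array([[470.33245476,   0.        , 323.2590407 ],
       [  0.        , 470.33245476, 200.03699351],
       [  0.        ,   0.        ,   1.        ]]), 'extrinsics': array([[-7.09946235e-03,  9.99259823e-01, -3.78074491e-02,
         4.99885913e+02],
       [-9.99874660e-01, -7.62873153e-03, -1.38732560e-02,
        -5.49721958e+01],
       [-1.41514102e-02,  3.77042177e-02,  9.99188736e-01,
         1.22831115e+03],
       [ 0.00000000e+00,  0.00000000e+00,  0.00000000e+00,
         1.00000000e+00]])}
{'time_s': 0.1, 'joints': array([ 9.27551259e-01,  3.13425765e-01,  1.49830565e+00, -2.41146813e-06,
        1.33098811e+00, -2.23418460e-01]), 'dq': array([-0.00110138, -0.00130047, -0.00124054,  0.0008643 ,  0.00140469,
        0.00082013]), 'tau': array([ 3.29701834e-03, -4.12896466e+01, -2.60140747e+01, -8.94516256e-05,
        2.98377679e-03,  7.25853579e-05]), 'eef_pos': array([214.0023517 , 479.3879395 , 404.19683681]), 'ee_rot': array([-2.35520958e-04,  2.08374794e-01,  9.78048888e-01, -5.11847611e-04]), 'force': array([ 0.53384191, -0.31734262, -0.1474779 ]), 'wrist_torque': array([ 0.0314338 , -0.04112021, -0.02937982]), 'grip_width': 0.9978030988938251} 173.4
```

View pics/scene0.png

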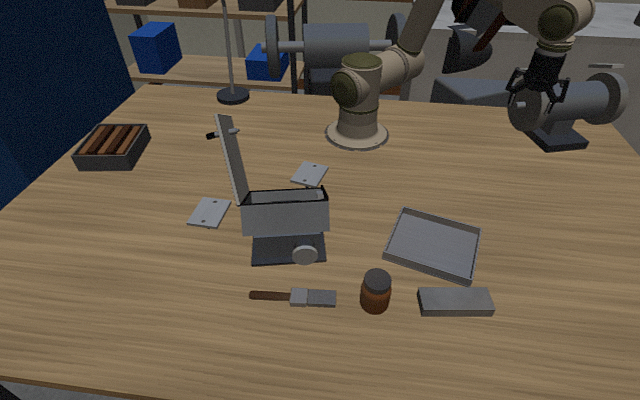

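View pics/top0.png

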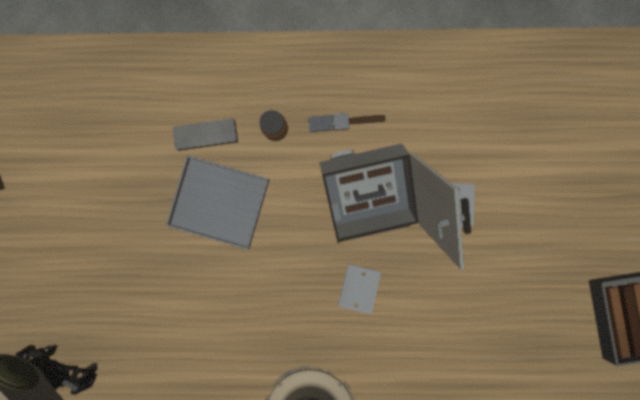

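Run:
```python
import cv2
im=cv2.imread("pics/top0.png"); cv2.imwrite("pics/top_crop.png",cv2.resize(im[135:275,310:480],None,fx=4.7,fy=4.2857,interpolation=cv2.INTER_CUBIC)[:,:])
c=im[140:270,315:480]; cv2.imwrite("pics/top_c1.png",cv2.resize(c,None,fx=4,fy=4,interpolation=cv2.INTER_CUBIC))
c=im[145:255,160:280]; cv2.imwrite("pics/top_c2.png",cv2.resize(c,None,fx=5,fy=5,interpolation=cv2.INTER_CUBIC))
im=cv2.imread("pics/scene0.png")
c=im[105:270,180:340]; cv2.imwrite("pics/sc_c1.png",cv2.resize(c,None,fx=3.5,fy=3.5,interpolation=cv2.INTER_CUBIC))
```

```text
(no output)
```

View pics/top_c1.png

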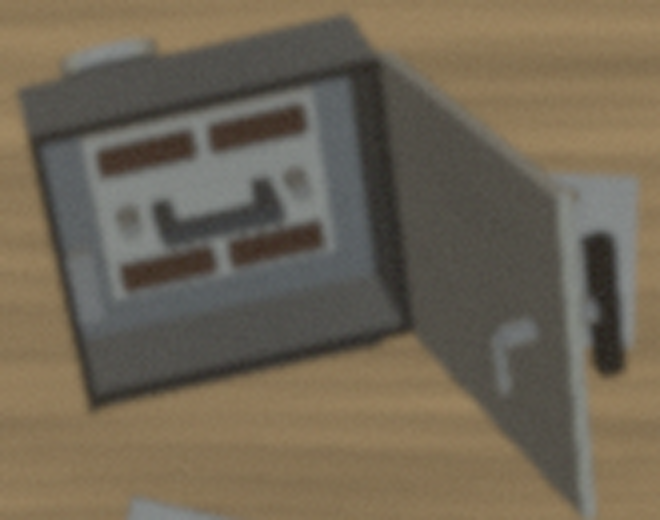

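View pics/top_c2.png

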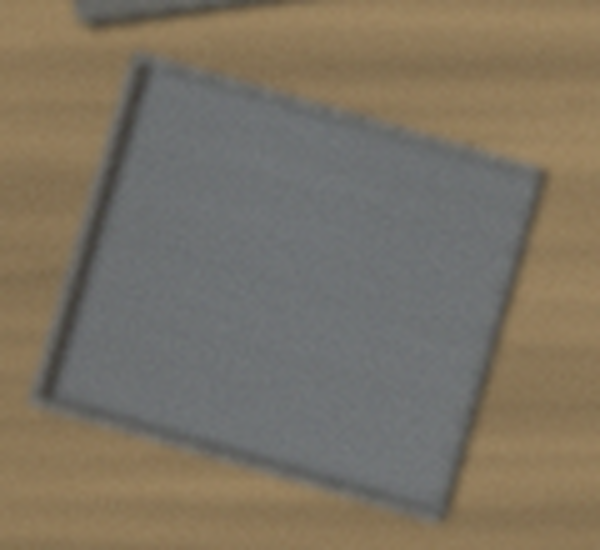

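View pics/sc_c1.png

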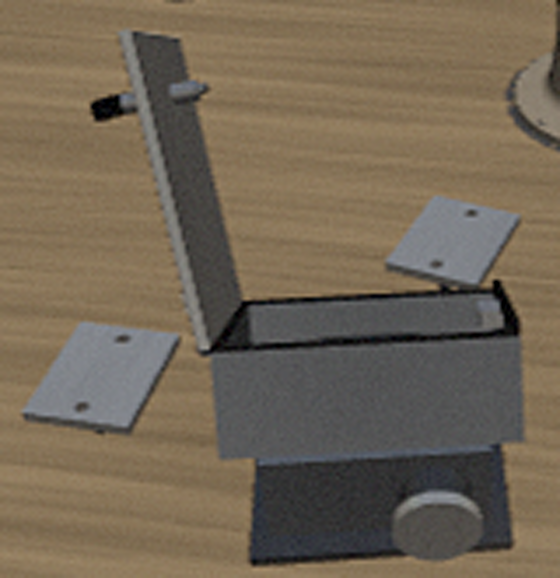

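```bash
cat > h.py <<'E'
import numpy as np, cv2
from rig import ctrl, viewer
from scipy.optimize import least_squares
from scipy.spatial.transform import Rotation as R
C={n:viewer.calibration(n) for n in("scene","top")}
def proj(P,n):
    P=np.atleast_2d(P); E=np.linalg.inv(C[n]["extrinsics"]); q=P@E[:3,:3].T+E[:3,3]
    q=q*[1,-1,-1]; u=q@C[n]["mtx"].T; return u[:,:2]/u[:,2:]
def tubR(yaw): return R.from_euler('z',yaw)*R.from_euler('y',-np.pi/6)
def tub(p,P): return tubR(p[2]).apply(np.atleast_2d(P))+[p[0],p[1],75]
E
python3 - <<'E'
from h import *
k4=lambda X,Y:((X+.5)/4-.5+315,(Y+.5)/4-.5+140)
k5=lambda X,Y:((X+.5)/5-.5+160,(Y+.5)/5-.5+145)
k3=lambda X,Y:((X+.5)/3.5-.5+180,(Y+.5)/3.5-.5+105)
T=[((91,101,66),k4(38,137)),((-91,101,66),k4(94,405)),((-91,-101,66),k4(408,328)),((91,-101,66),k4(380,60)),
((55,70,12),k4(83,140)),((55,-70,12),k4(312,90)),((-55,-70,12),k4(332,250)),((-55,70,12),k4(117,300)),
((0,52,36),k4(128,213)),((0,-52,36),k4(298,182))]
S=[((91,101,66),k3(522,334)),((-91,101,66),k3(498,285)),((91,-101,66),k3(212,352))]
P=np.array([t[0] for t in T]);I=np.array([t[1] for t in T]);PS=np.array([t[0] for t in S]);IS=np.array([t[1] for t in S])
f=lambda p:np.r_[(proj(tub(p,P),"top")-I).ravel(),(proj(tub(p,PS),"scene")-IS).ravel()]
for yaw in(0.2,):
    s=least_squares(f,[500,-100,yaw],loss='soft_l1'); print(s.x,s.cost); print(f(s.x).reshape(-1,2).round(1))
I=np.array([k5(*a) for a in[(140,58),(545,172),(443,520),(37,403)]])
P=np.array([(95,110,30),(95,-110,30),(-95,-110,30),(-95,110,30)])
g=lambda p:(proj(R.from_euler('z',p[2]).apply(P)+[p[0],p[1],0],"top")-I).ravel()
t=least_squares(g,[500,200,-.2]);print(t.x,g(t.x).round(1))
E
```

```text
[ 5.75757227e+02 -1.45337312e+02  2.19422880e-01] 13.374054194264223
[[-2.7 -0.1]
 [-1.4 -0.3]
 [ 1.5  0.2]
 [-0.2 -1.1]
 [-0.3  0.5]
 [-0.1 -0.3]
 [ 0.7 -0.4]
 [-0.4 -0.3]
 [ 1.4  5.1]
 [ 1.4  3. ]
 [ 0.   0.1]
 [ 0.6  1.4]
 [-0.4 -0.1]]
[ 5.41945131e+02  2.31481564e+02 -2.85332770e-01] [-0.3 -1.3  0.8 -0.8  0.4  1.2 -0.8  0.8]
```

```bash
cat >> h.py <<'E'
TUB=np.array([575.8,-145.3,0.219]); TRAY=np.array([541.9,231.5,-0.285])
def hatchT(th,P):  # hatch frame pts (z from underside) -> tub frame
    P=np.atleast_2d(P); return np.c_[P[:,0], -100+P[:,1]*np.cos(th)-P[:,2]*np.sin(th), 69+P[:,1]*np.sin(th)+P[:,2]*np.cos(th)]
def plan(tcp,Rt):
    s=ctrl.sense(); p=s["eef_pos"]; q=s["ee_rot"]; R0=R.from_quat(np.r_[q[1:],q[0]])
    rv=(Rt*R0.inv()).as_rotvec(); print("shift/100",((tcp-p)/100).round(3),"rot/90deg",(rv/(np.pi/2)).round(4),"deg",np.degrees(np.linalg.norm(rv)).round(1))
    return p,R0
def toolR(z,y):
    z=np.array(z)/np.linalg.norm(z); y=np.array(y)/np.linalg.norm(y); return R.from_matrix(np.c_[np.cross(y,z),y,z])
def tubtool(ang=0): # tool z=-tub z, tool y at angle ang from tub x about tub z
    T=tubR(TUB[2]); return toolR(T.apply([0,0,-1]),T.apply([np.cos(ang),np.sin(ang),0]))
def draw(n,pics,polys,x0,y0,w,h,k,out):
    im=viewer.capture(n)[:,:,::-1] if pics is None else cv2.imread(pics)
    c=cv2.resize(im[y0:y0+h,x0:x0+w],None,fx=k,fy=k,interpolation=cv2.INTER_CUBIC)
    for P,col in polys:
        u=((proj(P,n)-[x0,y0]+.5)*k-.5).round().astype(int); cv2.polylines(c,[u.reshape(-1,1,2)],True,col,1)
    cv2.imwrite(out,c)
def box(x,y,z): return np.array([(x[0],y[0],z),(x[1],y[0],z),(x[1],y[1],z),(x[0],y[1],z)],float)
E
python3 - <<'E'
from h import *
R_=(0,0,255);G=(0,255,0);Y=(0,255,255);M=(255,0,255)
t=lambda P:tub(TUB,P)
polys=[(t(box((-91,91),(-101,101),66)),R_),(t(box((-85,85),(-95,95),66)),R_),(t(box((-55,55),(-70,70),12)),G),(t(box((-6,6),(-37,37),54)),Y),
(t(box((-6,6),(-37,37),40)),Y)]
for y in(52,-52): polys.append((t([[6*np.cos(a),y+6*np.sin(a),36] for a in np.arange(0,6.3,.5)]),M))
for th,c in((1.8,M),(1.9,G)): polys.append((t(hatchT(th,box((-95,95),(0,205),8))),c)); polys.append((t(hatchT(th,box((-40,40),(155,169),48))),c))
draw("top","pics/top0.png",polys,315,140,165,130,4.5,"pics/ov1.png")
draw("scene","pics/scene0.png",polys,180,105,170,165,3.5,"pics/ov2.png")
tr=lambda P:R.from_euler('z',TRAY[2]).apply(P)+[TRAY[0],TRAY[1],0]
draw("scene","pics/scene0.png",[(tr(box((-95,95),(-110,110),30)),R_)],370,190,150,110,4,"pics/ov3.png")
E
```

```text
(no output)
```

View pics/ov1.png

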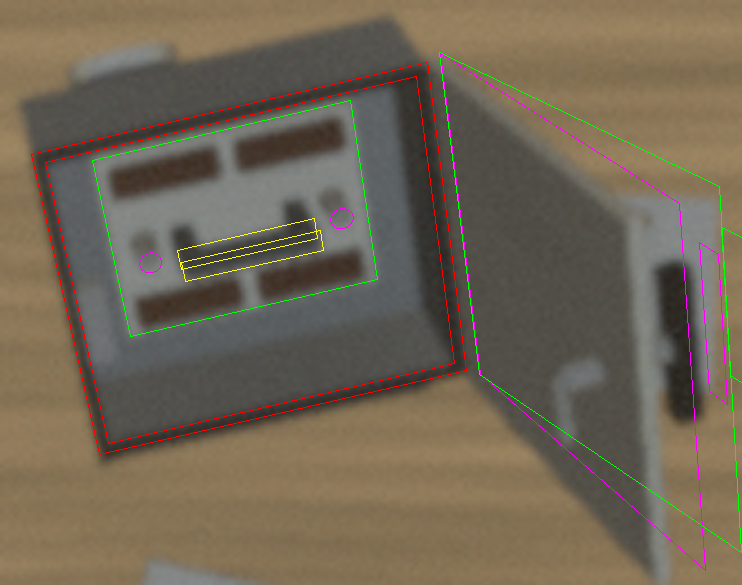

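View pics/ov2.png

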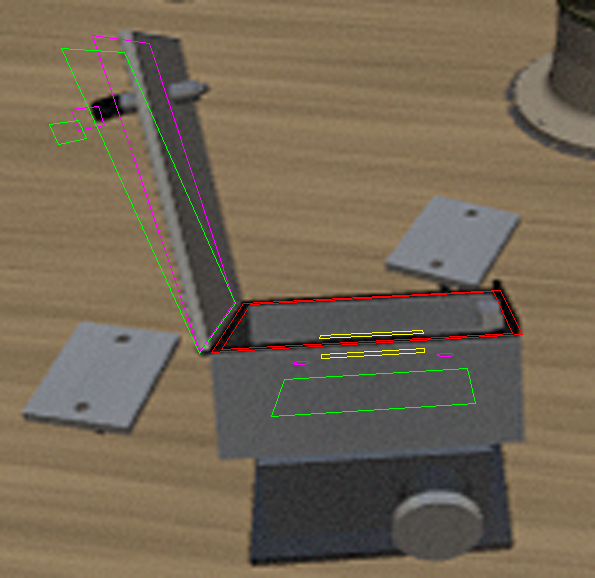

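View pics/ov3.png

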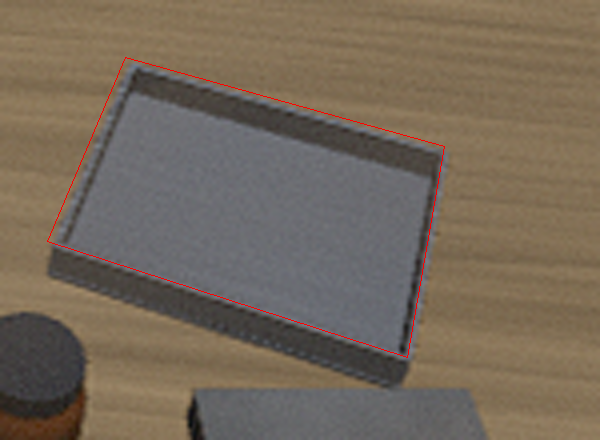

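Run:
```python
from h import *
for z in(310,199): 
    p=tub(TUB,[0,0,z])[0]; print(p); plan(p,tubtool(0))
```

```text
[ 424.5021454  -178.97431059  343.46787517]
shift/100 [ 2.105 -6.584 -0.607] rot/90deg [ 0.2189 -0.2682 -0.5793] deg 60.7
[ 478.6765385  -166.91673486  247.33905535]
shift/100 [ 2.647 -6.463 -1.569] rot/90deg [ 0.2189 -0.2682 -0.5793] deg 60.7
```

Emit:
drive_tool(
  rows=[
    [[0.15,-0.47,-0.04,0.0156,-0.0191,-0.0414],[0.3,-0.94,-0.08,0.0313,-0.0383,-0.0828]],
  ],
  fingers=1,
  force=70,
)

```text
time_s: 0.35
eef_pos: [244.0, 384.3, 395.6]
ee_rot: [0.024, 0.272, 0.962, 0.03]
force: [0.4, 0.8, 0.7]
grip_width: 1.0
```

Emit:
drive_tool(
  rows=[
    [[0.15,-0.5,-0.04,0.0156,-0.0191,-0.0414],[0.3,-1.0,-0.08,0.0313,-0.0383,-0.0828]],
  ],
)

```text
time_s: 0.6
eef_pos: [274.1, 282.7, 387.2]
ee_rot: [0.049, 0.334, 0.939, 0.06]
force: [0.8, 0.3, 0.0]
grip_width: 0.997
```

Emit:
drive_tool(
  rows=[
    [[0.15,-0.5,-0.04,0.0156,-0.0191,-0.0414],[0.3,-1.0,-0.08,0.0313,-0.0383,-0.0828]],
  ],
)

```text
time_s: 0.85
eef_pos: [304.0, 181.2, 379.0]
ee_rot: [0.073, 0.394, 0.912, 0.09]
force: [-0.3, 0.6, -0.5]
grip_width: 1.0
```

Emit:
drive_tool(
  rows=[
    [[0.15,-0.5,-0.04,0.0156,-0.0191,-0.0414],[0.3,-1.0,-0.08,0.0313,-0.0383,-0.0828]],
  ],
)

```text
time_s: 1.1
eef_pos: [334.0, 79.5, 370.9]
ee_rot: [0.097, 0.452, 0.878, 0.12]
force: [1.0, -0.2, -0.0]
grip_width: 0.999
```

Emit:
drive_tool(
  rows=[
    [[0.15,-0.5,-0.04,0.0156,-0.0191,-0.0414],[0.3,-1.0,-0.08,0.0313,-0.0383,-0.0828]],
  ],
)

```text
time_s: 1.35
eef_pos: [364.0, -22.3, 362.9]
ee_rot: [0.121, 0.508, 0.84, 0.149]
force: [0.8, 0.7, 0.0]
grip_width: 1.002
```

Run:
```python
from h import *
print(ctrl.sense()["joints"].round(2))
plan(tub(TUB,[0,0,310])[0],tubtool(0))
```

```text
[-0.45 -0.07  2.07  0.35  0.9  -1.12]
shift/100 [ 0.605 -1.567 -0.194] rot/90deg [ 0.0613 -0.0734 -0.159 ] deg 16.7
```

Emit:
drive_tool(
  rows=[
    [[0.15,-0.4,-0.05,0.0156,-0.0191,-0.0414],[0.3,-0.8,-0.1,0.0313,-0.0383,-0.0828]],
  ],
)

```text
time_s: 1.6
eef_pos: [394.1, -104.0, 352.6]
ee_rot: [0.143, 0.561, 0.796, 0.177]
force: [1.2, 1.4, 0.3]
grip_width: 1.0
```

Emit:
drive_tool(
  rows=[
    [[0.15,-0.38,-0.05,0.015,-0.018,-0.038],[0.3,-0.77,-0.1,0.03,-0.035,-0.076],[0.3,-0.77,-0.1,0.03,-0.035,-0.076]],
  ],
)

```text
time_s: 1.98
eef_pos: [424.4, -182.9, 341.8]
ee_rot: [0.162, 0.607, 0.752, 0.202]
force: [-0.5, 0.8, 0.6]
grip_width: 1.002
```

Run:
```python
from h import *
print(ctrl.sense()["joints"].round(2),ctrl.sense()["force"])
plan(tub(TUB,[0,0,310])[0],tubtool(0))
plan(tub(TUB,[0,0,240])[0],tubtool(0))
polys=[(tub(TUB,box((-6,6),(-37,37),54)),(0,255,255))]
for p in ("top","scene"):
    draw(p,None,polys,*((300,130,190,150) if p=="top" else (180,80,200,180)),4 if p=="top" else 3.3,f"pics/a_{p}.png")
```

```text
[-0.74  0.18  1.87  0.57  0.85 -1.28] [-0.52292802  0.79173338  0.56784071]
shift/100 [0.001 0.039 0.017] rot/90deg [-0.0012 -0.0001  0.0038] deg 0.4
shift/100 [ 0.343  0.116 -0.589] rot/90deg [-0.0012 -0.0001  0.0038] deg 0.4
```

View pics/a_top.png

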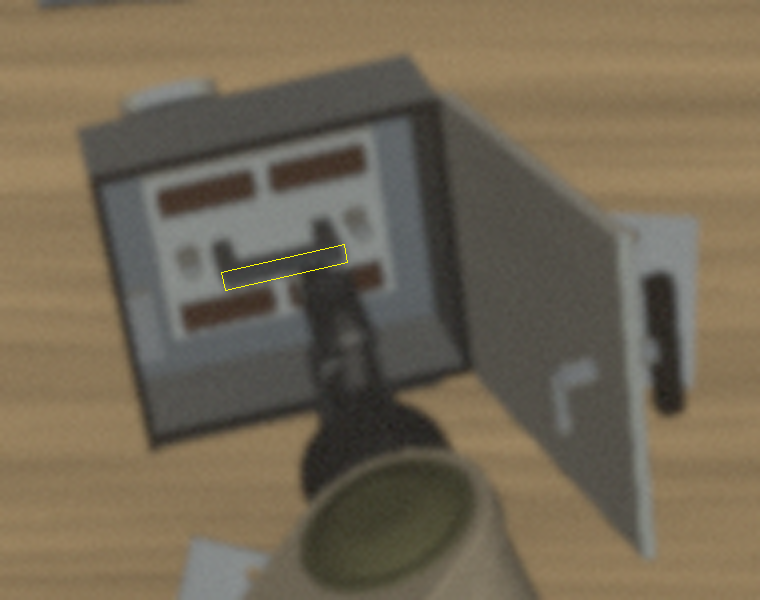

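View pics/a_scene.png

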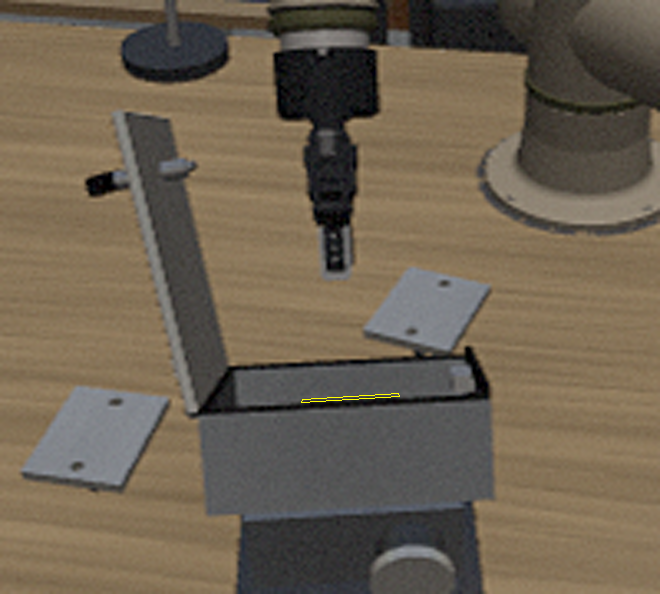

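Emit:
drive_tool(
  rows=[
    [[0.17,0.08,-0.29,0,0,0.004],[0.34,0.12,-0.59,-0.001,0,0.004],[0.44,0.137,-0.77,-0.001,0,0.004],[0.54,0.16,-0.945,-0.001,0,0.004],[0.54,0.16,-0.945,-0.001,0,0.004]],
  ],
)

```text
time_s: 2.7
eef_pos: [477.8, -163.6, 247.1]
ee_rot: [0.16, 0.602, 0.755, 0.202]
force: [-0.6, -0.4, 0.8]
grip_width: 0.997
```

Run:
```python
from h import *
print(ctrl.sense()["joints"].round(2),ctrl.sense()["force"])
plan(tub(TUB,[0,0,199])[0],tubtool(0))
polys=[(tub(TUB,box((-6,6),(-37,37),54)),(0,255,255))]
for p in ("top","scene"):
    draw(p,None,polys,*((300,130,190,150) if p=="top" else (180,80,200,180)),4 if p=="top" else 3.3,f"pics/b_{p}.png")
```

```text
[-0.63  0.41  1.85  0.69  0.63 -1.37] [-0.60284713 -0.41733643  0.8089963 ]
shift/100 [ 0.009 -0.033  0.003] rot/90deg [-0.0009 -0.0015 -0.0037] deg 0.4
```

View pics/b_top.png

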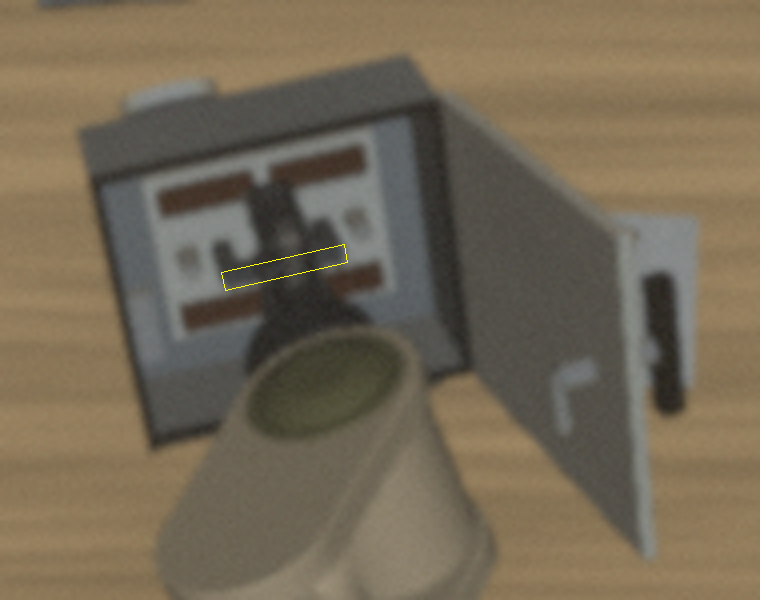

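View pics/b_scene.png

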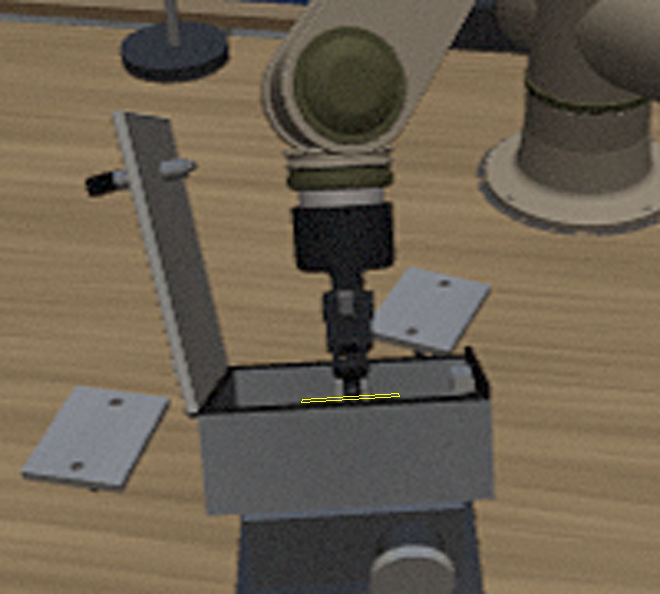

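Emit:
drive_tool(
  rows=[
    [[0.01,-0.03,0,-0.001,-0.001,-0.004],[0.01,-0.03,0,-0.001,-0.001,-0.004],[0.01,-0.03,0,-0.001,-0.001,-0.004],[0.01,-0.03,0,-0.001,-0.001,-0.004],[0.01,-0.03,0,-0.001,-0.001,-0.004],[0.01,-0.03,0,-0.001,-0.001,-0.004]],
  ],
  fingers=-1,
  force=40,
)

```text
time_s: 3.55
eef_pos: [478.7, -167.3, 248.5]
ee_rot: [0.163, 0.605, 0.753, 0.202]
force: [-3.8, 0.5, 4.4]
grip_width: 0.137
```

Emit:
drive_tool(
  rows=[
    [[0,0,0,0,0,0],[0,0,0,0,0,0],[-0.024,-0.005,0.043,0,0,0],[-0.049,-0.011,0.087,0,0,0],[-0.073,-0.016,0.13,0,0,0],[-0.073,-0.016,0.13,0,0,0]],
  ],
  force=80,
)

```text
time_s: 4.3
eef_pos: [471.2, -168.9, 261.8]
ee_rot: [0.163, 0.605, 0.753, 0.202]
force: [0.6, -0.3, -5.0]
grip_width: 0.124
```

Run:
```python
from h import *
s=ctrl.sense(); print(s["force"],s["wrist_torque"],s["grip_width"]); T=tubR(TUB[2]); print(T.inv().apply(s["force"]))
print(T.inv().apply(s["eef_pos"]-[TUB[0],TUB[1],75])); plan(tub(TUB,[0,0,280])[0],tubtool(0))
for p in ("top",):
    draw(p,None,[],*((300,130,190,150) if p=="top" else (180,80,200,180)),4 if p=="top" else 3.3,f"pics/c_{p}.png")
```

```text
[ 0.63659484 -0.31926479 -4.98826132] [-0.17538516  0.73797098  0.00703059] 0.12388191262784032
[-2.01605998 -0.44994174 -4.59597526]
[  0.5557455   -0.35204423 215.3655975 ]
shift/100 [-0.321 -0.068  0.557] rot/90deg [0.0013 0.0011 0.0011] deg 0.2
```

View pics/c_top.png

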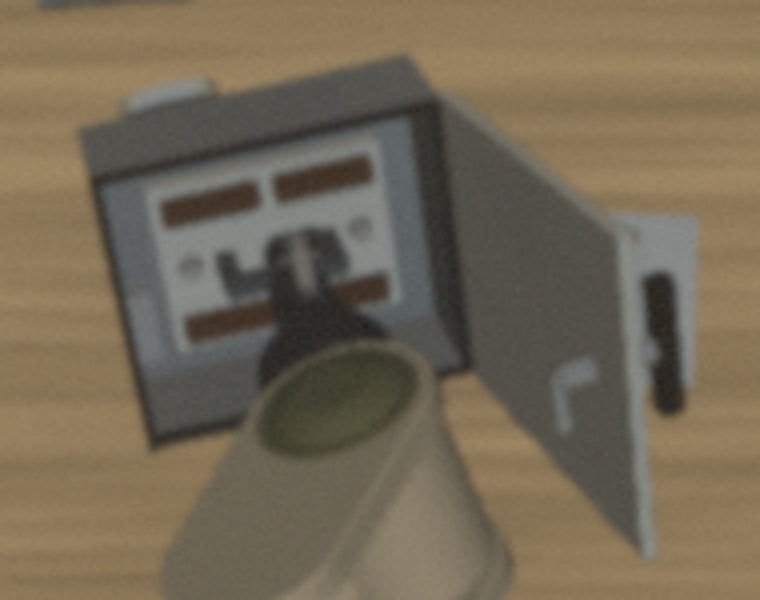

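Emit:
drive_tool(
  rows=[
    [[-0.08,-0.018,0.142,0,0,0],[-0.16,-0.036,0.284,0,0,0],[-0.25,-0.055,0.44,0,0,0],[-0.33,-0.073,0.585,0,0,0],[-0.42,-0.092,0.736,0,0,0],[-0.42,-0.092,0.736,0,0,0]],
  ],
)

```text
time_s: 5.1
eef_pos: [428.9, -178.3, 336.6]
ee_rot: [0.165, 0.605, 0.753, 0.201]
force: [-0.9, 0.9, -4.0]
grip_width: 0.122
```

Run:
```python
from h import *
s=ctrl.sense(); print(s["force"],s["wrist_torque"],s["grip_width"],s["joints"].round(2)); T=tubR(TUB[2])
print(T.inv().apply(s["eef_pos"]-[TUB[0],TUB[1],75]))
a=TRAY[2]; zr=32+20+153
plan(np.array([TRAY[0],TRAY[1],zr]),toolR([0,0,-1],[np.cos(a),np.sin(a),0]))
for p in ("top","scene"):
    draw(p,None,[],*((300,130,190,150) if p=="top" else (180,80,200,180)),4 if p=="top" else 3.3,f"pics/d_{p}.png")
```

```text
[-0.90196916  0.92473572 -3.95795517] [-0.14557652  0.69939462  0.00350354] 0.12215922669536919 [-0.72  0.19  1.88  0.58  0.83 -1.29]
[  0.39283531  -0.33705539 301.88874114]
shift/100 [ 1.13   4.098 -1.316] rot/90deg [ 0.0144  0.3382 -0.3126] deg 41.5
```

View pics/d_scene.png

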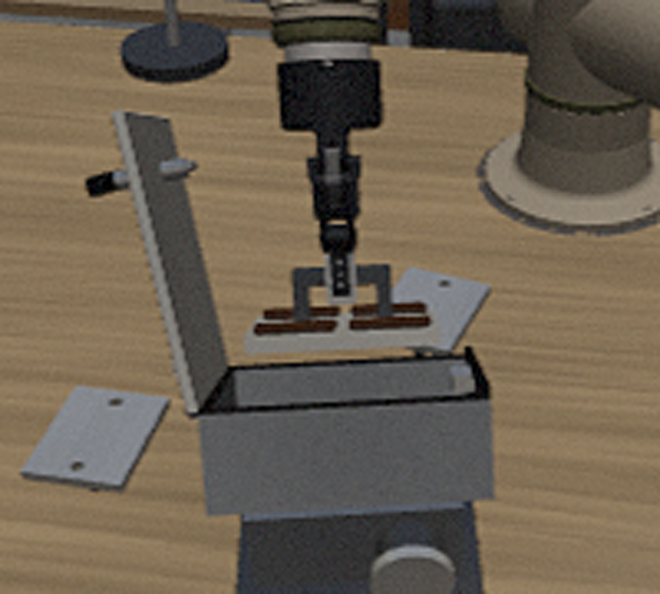

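View pics/d_top.png

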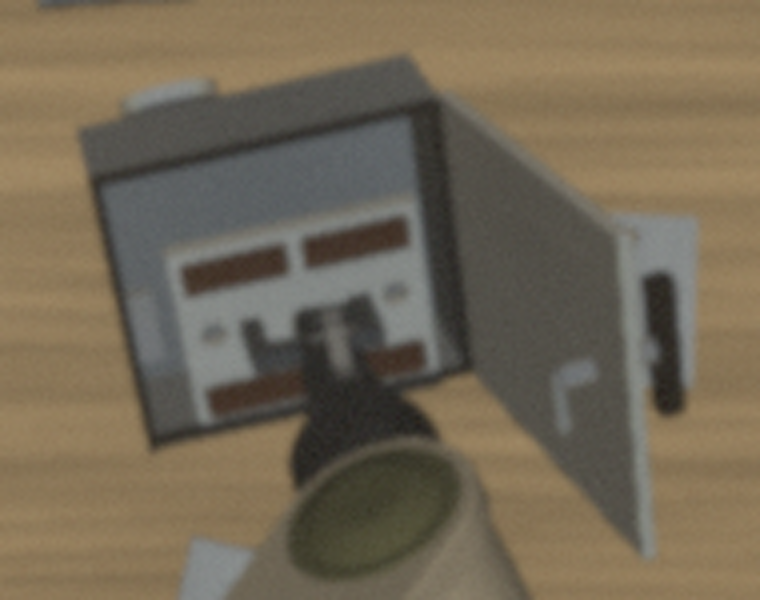

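Emit:
drive_tool(
  rows=[
    [[0,0.2,0.2,0,0,0],[0,0.55,0.3,0,0,0],[0,0.95,0.3,0,0,0]],
  ],
)

```text
time_s: 5.58
eef_pos: [429.2, -82.2, 365.3]
ee_rot: [0.163, 0.605, 0.753, 0.202]
force: [-0.1, 1.0, -5.0]
grip_width: 0.129
```

Emit:
drive_tool(
  rows=[
    [[0.1,0.35,0,0.0016,0.0376,-0.0347],[0.2,0.7,0,0.0032,0.075,-0.069],[0.3,1.0,0,0.0048,0.1127,-0.1042]],
  ],
)

```text
time_s: 5.95
eef_pos: [459.4, 19.3, 364.6]
ee_rot: [0.109, 0.681, 0.711, 0.135]
force: [-1.4, -0.1, -6.0]
grip_width: 0.124
```

Emit:
drive_tool(
  rows=[
    [[0.13,0.35,0,0.0016,0.0376,-0.0347],[0.27,0.7,0,0.0032,0.075,-0.069],[0.4,1.0,0,0.0048,0.1127,-0.1042]],
  ],
)

```text
time_s: 6.32
eef_pos: [499.8, 121.0, 363.8]
ee_rot: [0.052, 0.747, 0.659, 0.067]
force: [1.0, -0.4, -5.1]
grip_width: 0.125
```

Emit:
drive_tool(
  rows=[
    [[0.13,0.35,0,0.0016,0.0376,-0.0347],[0.27,0.7,0,0.0032,0.075,-0.069],[0.4,1.0,0,0.0048,0.1127,-0.1042],[0.4,1.0,0,0.0048,0.1127,-0.1042]],
  ],
)

```text
time_s: 6.82
eef_pos: [540.2, 223.0, 362.3]
ee_rot: [-0.005, 0.801, 0.599, -0.002]
force: [1.0, 0.2, -4.3]
grip_width: 0.123
```

```bash
cat >> h.py <<'E'
def trayplan(z,dx=0,dy=0):
    a=TRAY[2]; plan(np.array([TRAY[0]+dx,TRAY[1]+dy,z]),toolR([0,0,-1],[np.cos(a),np.sin(a),0]))
E
python3 - <<'E'
from h import *
s=ctrl.sense(); print(s["force"],s["wrist_torque"],s["grip_width"],s["joints"].round(2))
trayplan(215)
for p in ("top","scene"):
    draw(p,None,[],*((130,120,190,150) if p=="top" else (340,80,200,180)),4 if p=="top" else 3.3,f"pics/e_{p}.png")
E
```

```text
[ 0.97287728  0.18918833 -4.32672911] [-0.05810738  0.02270519  0.00136374] 0.12321200297861543 [0.19 0.48 1.37 0.01 1.3  0.48]
shift/100 [ 0.017  0.085 -1.473] rot/90deg [-0.0033 -0.0056  0.0014] deg 0.6
```

View pics/e_scene.png

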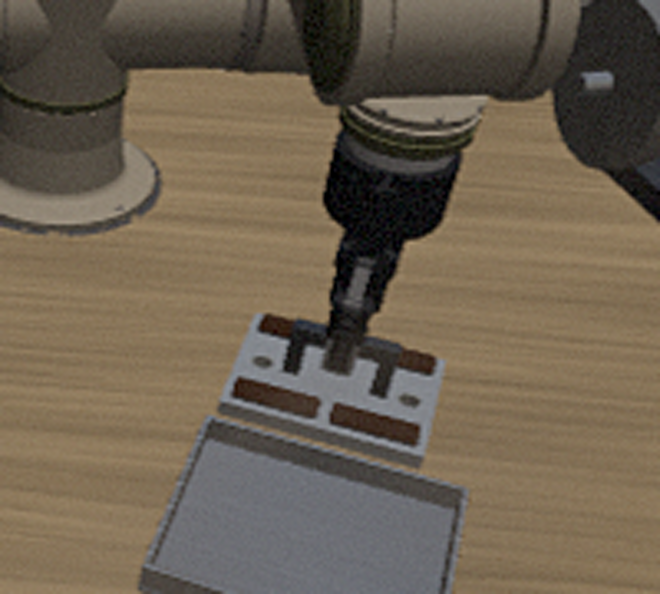

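View pics/e_top.png

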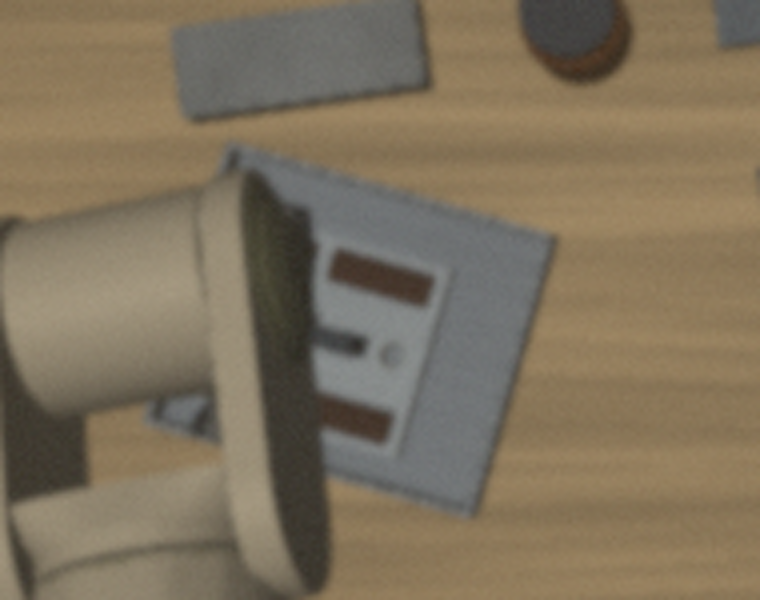

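Emit:
drive_tool(
  rows=[
    [[0.01,0.04,-0.3,-0.002,-0.003,0.001],[0.017,0.085,-0.6,-0.003,-0.006,0.001],[0.017,0.085,-0.9,-0.003,-0.006,0.001],[0.017,0.085,-0.98,-0.003,-0.006,0.001]],
  ],
)

```text
time_s: 7.42
eef_pos: [541.1, 229.0, 263.1]
ee_rot: [-0.0, 0.801, 0.599, -0.001]
force: [-0.2, 0.1, -4.8]
grip_width: 0.127
```

Emit:
drive_tool(
  rows=[
    [[0,0,-0.18,0,0,0],[0,0,-0.36,0,0,0],[0,0,-0.46,0,0,0],[0,0,-0.5,0,0,0],[0,0,-0.5,0,0,0]],
  ],
)

```text
time_s: 8.05
eef_pos: [541.2, 229.0, 213.3]
ee_rot: [-0.0, 0.801, 0.599, -0.001]
force: [0.6, 0.5, -4.7]
grip_width: 0.124
```

Run:
```python
from h import *
s=ctrl.sense(); print(s["force"],s["wrist_torque"],s["grip_width"],s["joints"].round(2))
trayplan(205)
for p in ("top","scene"):
    draw(p,None,[],*((130,120,190,150) if p=="top" else (340,120,200,180)),4 if p=="top" else 3.3,f"pics/f_{p}.png")
```

```text
[ 0.5711524   0.53247897 -4.65198596] [-0.02860144  0.04224837 -0.0151382 ] 0.12413382304746264 [ 0.2   0.66  1.51 -0.    0.98  0.49]
shift/100 [ 0.007  0.025 -0.083] rot/90deg [ 0.0006 -0.0009  0.0014] deg 0.2
```

View pics/f_scene.png

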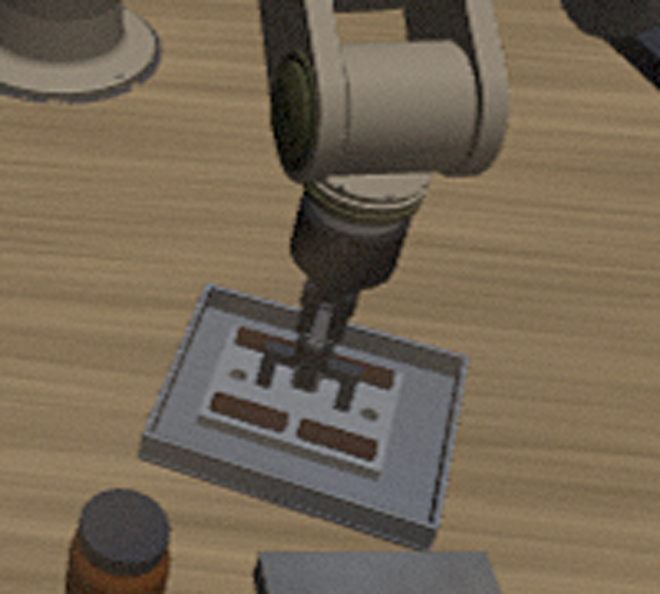

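Emit:
drive_tool(
  rows=[
    [[0,0,-0.025,0,0,0],[0,0,-0.05,0,0,0],[0,0,-0.065,0,0,0],[0,0,-0.065,0,0,0]],
  ],
)

```text
time_s: 8.65
eef_pos: [541.2, 229.1, 207.0]
ee_rot: [0.0, 0.801, 0.599, -0.001]
force: [-0.6, 0.1, -5.5]
grip_width: 0.121
```

Emit:
drive_tool(
  rows=[
    [[0,0,-0.015,0,0,0],[0,0,-0.02,0,0,0],[0,0,-0.02,0,0,0]],
  ],
)

```text
time_s: 9.02
eef_pos: [541.2, 229.1, 205.6]
ee_rot: [0.0, 0.801, 0.599, -0.0]
force: [-4.0, -1.4, 4.6]
grip_width: 0.128
```

Emit:
drive_tool(
  rows=[
    [[0,0,0,0,0,0],[0,0,0,0,0,0],[0,0,0,0,0,0],[0,0,0,0,0,0],[0,0,0,0,0,0]],
  ],
  fingers=0.6,
)

```text
time_s: 9.65
eef_pos: [541.3, 229.1, 205.6]
ee_rot: [0.0, 0.801, 0.599, -0.0]
force: [0.1, 0.5, 0.1]
grip_width: 0.795
```

Emit:
drive_tool(
  rows=[
    [[0,0,0.15,0,0,0],[0,0,0.4,0,0,0],[0,0,0.7,0,0,0],[0,0,1.0,0,0,0]],
  ],
)

```text
time_s: 10.15
eef_pos: [541.2, 229.1, 307.7]
ee_rot: [0.0, 0.801, 0.599, 0.0]
force: [1.0, -0.3, 0.3]
grip_width: 0.802
```

Run:
```python
from h import *
s=ctrl.sense(); print(s["force"],s["grip_width"],s["joints"].round(2))
tr=lambda P:R.from_euler('z',TRAY[2]).apply(P)+[TRAY[0],TRAY[1],0]
polys=[(tr(box((-55,55),(-70,70),17)),(0,255,0))]
for p in ("top","scene"):
    draw(p,None,polys,*((130,120,190,150) if p=="top" else (340,120,200,180)),4 if p=="top" else 3.3,f"pics/g_{p}.png")
# hatch push planning: contact point on outer face at hatch coords (x=-70,y=d)
T=tubR(TUB[2])
```

```text
[ 0.95462037 -0.27955963  0.3318697 ] 0.8015407633179945 [ 0.2   0.54  1.43 -0.    1.18  0.49]
```

View pics/g_scene.png

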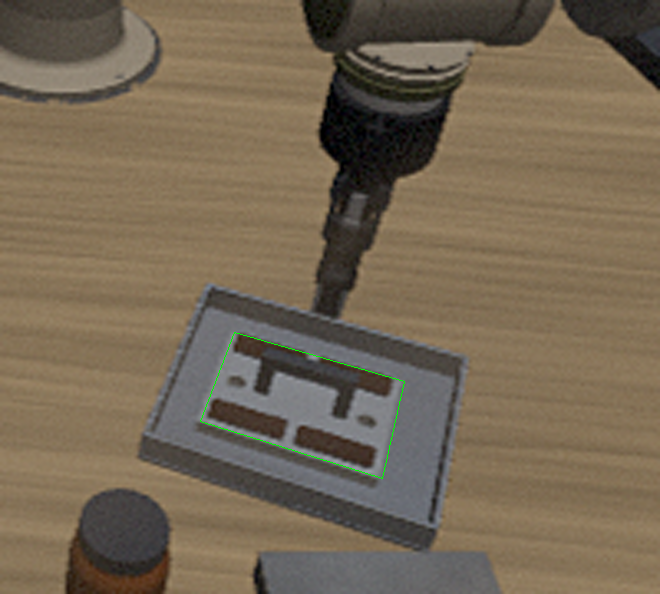

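View pics/g_top.png

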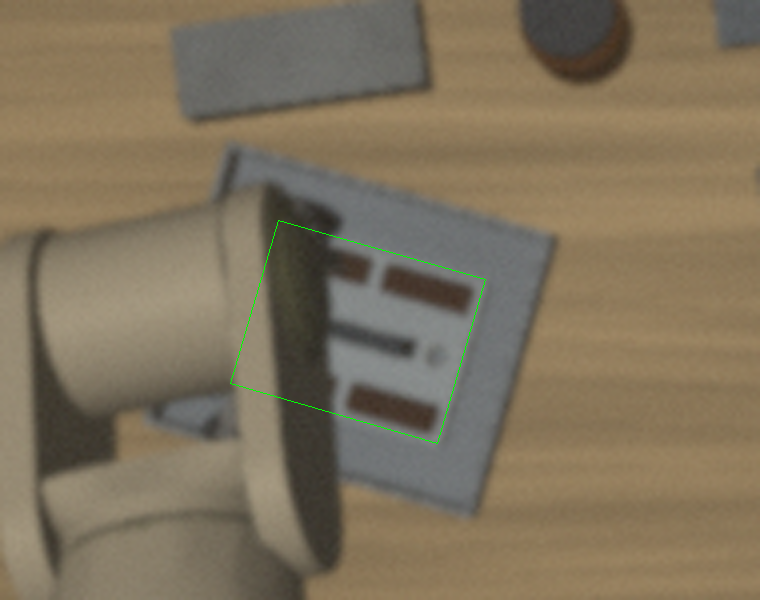

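Run:
```python
from h import *
T=tubR(TUB[2])
zt=T.apply([0,0,1]); up=np.array([0,0,1.])
for n,P in dict(pre=(-75,-185,300),start=(-75,-185,235),a=(-75,-100,235),b=(-75,-60,225),c=(-75,-3,197)).items():
    p=tub(TUB,P)[0]; print(n,"tip",p.round(0),"tcp tilt",(p+173.4*zt).round(0),"tcp vert",(p+173.4*up).round(0))
for th in (1.7,1.8):
  print("hatch corners", tub(TUB,hatchT(th,[(-95,205,8),(95,205,8),(-95,0,8),(-40,162,48),(40,162,48)])).round(0).tolist())
print(np.degrees(T.apply([0,1,0])))
```

```text
pre tip [ 406. -373.  297.] tcp tilt [ 322. -391.  447.] tcp vert [ 406. -373.  471.]
start tip [ 438. -366.  241.] tcp tilt [ 353. -384.  391.] tcp vert [ 438. -366.  414.]
a tip [ 419. -283.  241.] tcp tilt [ 335. -301.  391.] tcp vert [ 419. -283.  414.]
b tip [ 416. -242.  232.] tcp tilt [ 331. -261.  383.] tcp vert [ 416. -242.  406.]
c tip [ 417. -184.  208.] tcp tilt [ 332. -203.  358.] tcp vert [ 417. -184.  382.]
hatch corners [[392.0, -324.0, 262.0], [553.0, -288.0, 357.0], [486.0, -276.0, 86.0], [470.0, -342.0, 249.0], [537.0, -326.0, 289.0]]
hatch corners [[399.0, -343.0, 259.0], [559.0, -307.0, 354.0], [486.0, -276.0, 86.0], [477.0, -355.0, 242.0], [544.0, -340.0, 282.0]]
[-12.44771532  55.92728076   0.        ]
```

Emit:
drive_tool(
  rows=[
    [[-0.18,-0.28,0.15,0,0,-0.057],[-0.37,-0.57,0.3,0,0,-0.113],[-0.55,-0.85,0.4,0,0,-0.17]],
  ],
  fingers=-1,
  force=40,
)

```text
time_s: 10.62
eef_pos: [485.8, 143.4, 350.8]
ee_rot: [0.002, 0.874, 0.486, 0.003]
force: [-0.1, -1.0, -0.2]
grip_width: 0.161
```

Emit:
drive_tool(
  rows=[
    [[-0.18,-0.28,0.12,0,0,-0.057],[-0.37,-0.57,0.25,0,0,-0.113],[-0.55,-0.85,0.4,0,0,-0.17]],
  ],
)

```text
time_s: 11.0
eef_pos: [429.9, 57.6, 391.2]
ee_rot: [0.003, 0.932, 0.364, 0.002]
force: [0.7, -0.2, 0.6]
grip_width: -0.003
```

Emit:
drive_tool(
  rows=[
    [[-0.18,-0.28,0.12,0,0,-0.057],[-0.37,-0.57,0.25,0,0,-0.113],[-0.55,-0.85,0.32,0,0,-0.17]],
  ],
)

```text
time_s: 11.38
eef_pos: [374.0, -28.1, 423.9]
ee_rot: [0.003, 0.972, 0.235, 0.003]
force: [-0.8, -0.2, 0.2]
grip_width: 0.002
```

Emit:
drive_tool(
  rows=[
    [[-0.18,-0.28,0.05,0,0,-0.057],[-0.37,-0.57,0.08,0,0,-0.113],[-0.45,-0.85,0.1,0,0,-0.17]],
  ],
)

```text
time_s: 11.75
eef_pos: [328.0, -113.7, 434.3]
ee_rot: [0.004, 0.995, 0.102, 0.002]
force: [0.2, -0.4, -0.7]
grip_width: 0.001
```

Emit:
drive_tool(
  rows=[
    [[0,-0.3,0,0,0,0],[0,-0.6,0,0,0,0],[0,-1.0,0,0,0,0]],
  ],
)

```text
time_s: 12.12
eef_pos: [327.7, -214.3, 434.6]
ee_rot: [0.004, 0.995, 0.102, 0.003]
force: [0.6, -0.6, 0.0]
grip_width: -0.001
```

Run:
```python
from h import *
s=ctrl.sense(); print(s["force"],s["grip_width"],s["joints"].round(2))
a=-1.35; plan(np.array([330,-390,430]),toolR([0,0,-1],[np.cos(a),np.sin(a),0]))
draw("scene",None,[],180,20,230,180,3.3,"pics/i_scene.png")
```

```text
[ 0.64516587 -0.56348099  0.03163705] -0.0013169532866161213 [-0.88 -0.02  1.8  -0.    1.34  0.49]
shift/100 [ 0.023 -1.757 -0.046] rot/90deg [0.0047 0.0038 0.0105] deg 1.1
```

View pics/i_scene.png

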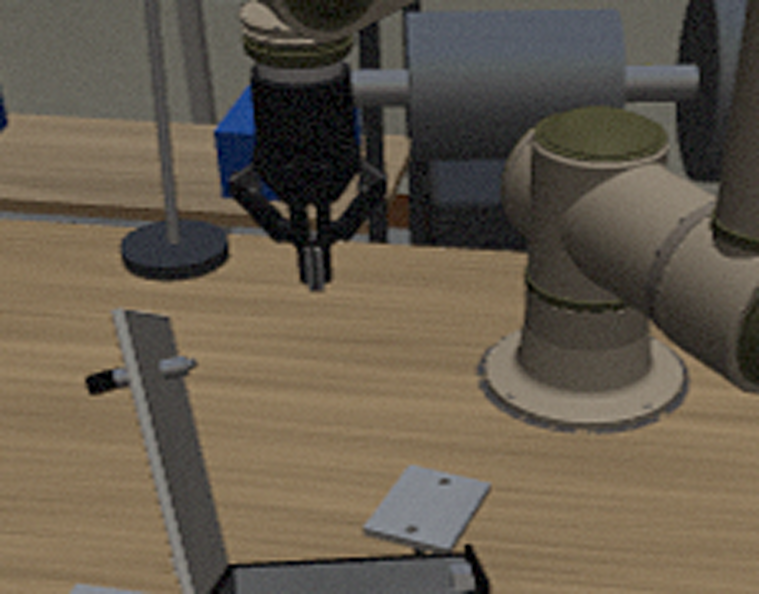

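Emit:
drive_tool(
  rows=[
    [[0,-0.3,0,0,0,0.005],[0,-0.65,0,0.004,0.004,0.01],[0,-1.0,0,0.004,0.004,0.01]],
  ],
)

```text
time_s: 12.55
eef_pos: [327.5, -318.8, 434.4]
ee_rot: [0.001, 0.994, 0.109, -0.001]
force: [-0.8, 0.3, 1.4]
grip_width: -0.002
```

Emit:
drive_tool(
  rows=[
    [[0,-0.3,0,0,0,0],[0,-0.7,0,0,0,0],[0.25,-0.75,0,0,0,0],[0.6,-0.75,0,0,0,0],[0.97,-0.75,0,0,0,0],[0.97,-0.75,-0.05,0,0,0]],
  ],
)

```text
time_s: 13.3
eef_pos: [426.0, -393.3, 428.9]
ee_rot: [0.001, 0.994, 0.11, -0.001]
force: [-0.4, 0.1, -0.2]
grip_width: 0.001
```

Run:
```python
from h import *
s=ctrl.sense(); print(s["force"],s["grip_width"],s["joints"].round(2))
a=-1.35; plan(np.array([425,-385,428]),toolR([0,0,-1],[np.cos(a),np.sin(a),0]))
draw("scene",None,[],180,20,230,180,3.3,"pics/j_scene.png")
draw("top",None,[],330,130,190,150,4,"pics/j_top.png")
```

```text
[-0.4120149   0.11528137 -0.20470275] 0.0008730766434029537 [-0.95  0.42  1.28 -0.    1.44  0.4 ]
shift/100 [-0.01   0.083 -0.009] rot/90deg [ 0.0015 -0.0005  0.0004] deg 0.1
```

View pics/j_scene.png

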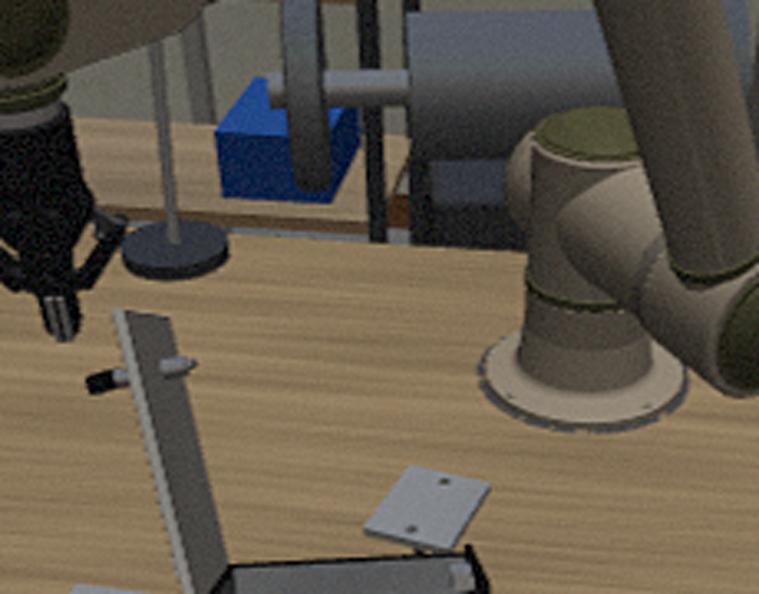

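View pics/j_top.png

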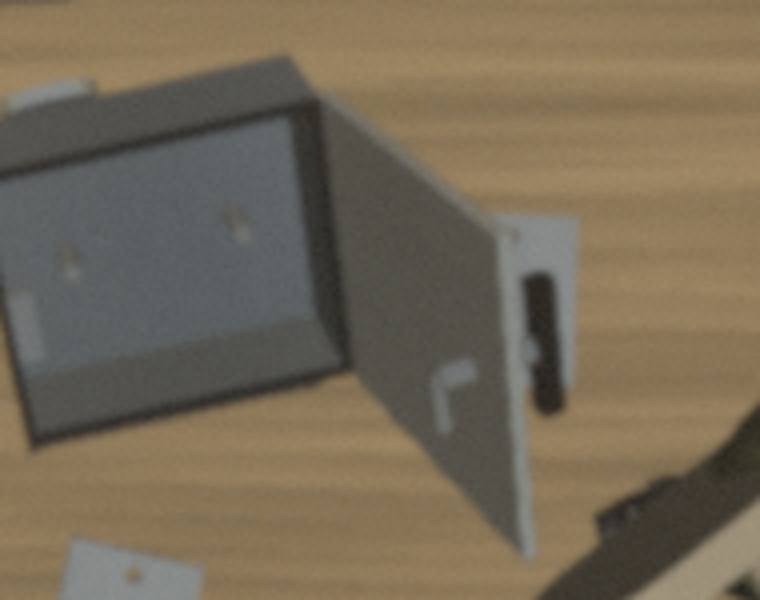

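Emit:
drive_tool(
  rows=[
    [[0,0.15,0,0,0,0],[0,0.3,0,0,0,0],[0,0.45,0,0,0,0],[0,0.6,-0.02,0,0,0],[0,0.75,-0.04,0,0,0],[0,0.9,-0.06,0,0,0]],
  ],
)

```text
time_s: 14.15
eef_pos: [424.1, -302.8, 422.6]
ee_rot: [0.001, 0.994, 0.109, -0.001]
force: [-10.1, -4.2, 9.5]
grip_width: -0.003
```

Run:
```python
from h import *
s=ctrl.sense(); print(s["force"],s["eef_pos"],s["joints"].round(2))
draw("scene",None,[],180,20,230,180,3.3,"pics/k_scene.png")
```

```text
[-10.07198298  -4.21506263   9.51225752] [ 424.1184341  -302.78617656  422.61076772] [-0.84  0.29  1.48 -0.    1.37  0.51]
```

View pics/k_scene.png

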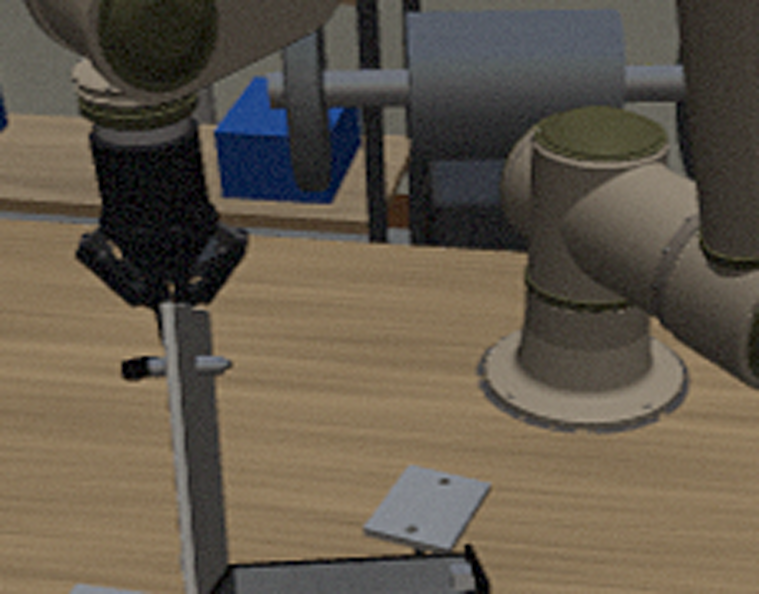

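Emit:
drive_tool(
  rows=[
    [[0,-0.02,0.07,0,0,0],[0,0,0.15,0,0,0],[0,0,0.15,0,0,0]],
  ],
)

```text
time_s: 14.58
eef_pos: [424.1, -301.4, 438.4]
ee_rot: [0.001, 0.994, 0.109, -0.001]
force: [0.1, -0.0, 1.6]
grip_width: -0.0
```

Emit:
drive_tool(
  rows=[
    [[0,0.1,0,0,0,0],[0,0.2,-0.01,0,0,0],[0,0.3,-0.02,0,0,0]],
  ],
)

```text
time_s: 14.95
eef_pos: [424.1, -270.6, 436.3]
ee_rot: [0.001, 0.994, 0.109, -0.002]
force: [-0.7, -0.7, 0.8]
grip_width: -0.001
```

Run:
```python
from h import *
s=ctrl.sense(); print(s["force"],s["eef_pos"],s["joints"].round(2))
draw("scene",None,[],180,20,230,180,3.3,"pics/l_scene.png")
```

```text
[-0.65617829 -0.73333176  0.84572055] [ 424.09401026 -270.55846749  436.27980657] [-0.8   0.24  1.51 -0.    1.39  0.55]
```

View pics/l_scene.png

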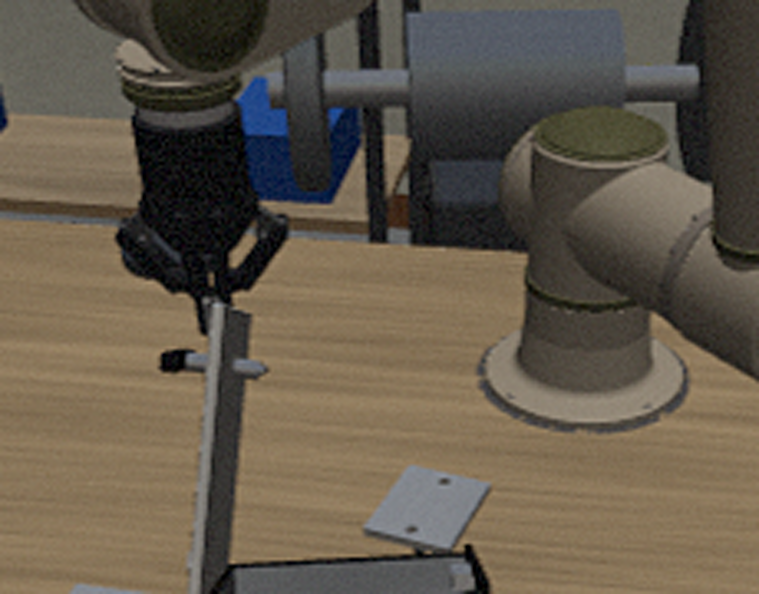

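Emit:
drive_tool(
  rows=[
    [[0,0.12,-0.02,0,0,0],[0,0.24,-0.05,0,0,0],[0,0.36,-0.1,0,0,0],[0,0.48,-0.16,0,0,0],[0,0.6,-0.22,0,0,0]],
  ],
)

```text
time_s: 15.62
eef_pos: [424.2, -208.7, 413.7]
ee_rot: [0.0, 0.994, 0.11, -0.002]
force: [0.6, -0.5, 0.9]
grip_width: -0.003
```

Run:
```python
from h import *
s=ctrl.sense(); print(s["force"],s["eef_pos"],s["joints"].round(2))
draw("scene",None,[],180,20,230,180,3.3,"pics/m_scene.png")
```

```text
[ 0.57943412 -0.45055968  0.91328871] [ 424.16377496 -208.74295999  413.72726931] [-0.71  0.19  1.63 -0.    1.32  0.65]
```

View pics/m_scene.png

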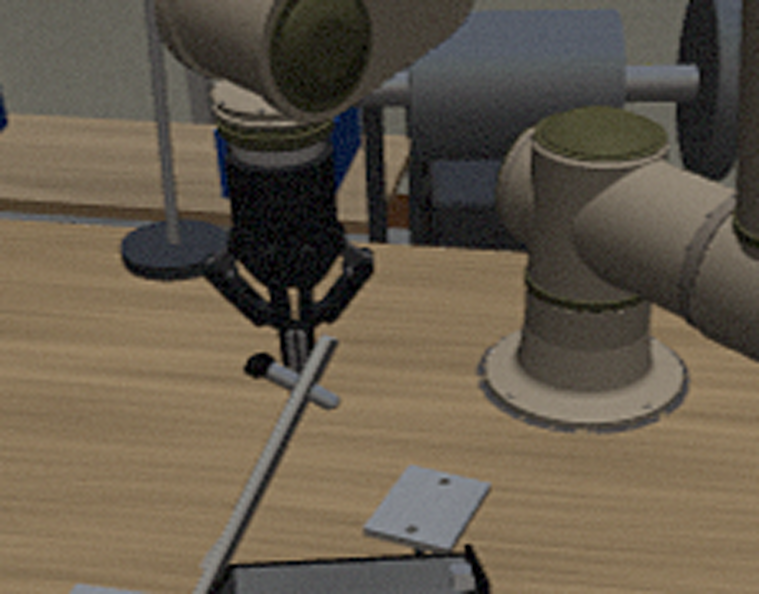

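Hatch is near 1.05 rad; one more push to below 0.9.

Emit:
drive_tool(
  rows=[
    [[0,0.12,-0.08,0,0,0],[0,0.24,-0.18,0,0,0],[0,0.36,-0.28,0,0,0],[0,0.48,-0.38,0,0,0]],
  ],
)

```text
time_s: 16.18
eef_pos: [424.0, -158.8, 374.2]
ee_rot: [-0.001, 0.994, 0.11, -0.002]
force: [-0.3, 0.2, -0.0]
grip_width: 0.0
```

Emit:
drive_tool(
  rows=[
    [[0,0,0.1,0,0,0],[0,0,0.3,0,0,0],[0,0,0.5,0,0,0],[0,0,0.5,0,0,0]],
  ],
)

```text
time_s: 16.68
eef_pos: [424.1, -159.0, 425.8]
ee_rot: [0.001, 0.994, 0.11, -0.001]
force: [-0.1, 0.1, -0.9]
grip_width: 0.002
```

Run:
```python
from h import *
s=ctrl.sense(); print(s["force"],s["eef_pos"],s["joints"].round(2))
draw("scene",None,[],180,60,230,180,3.3,"pics/n_scene.png")
```

```text
[-0.13871944  0.14230214 -0.87824868] [ 424.13346306 -159.03171532  425.80911873] [-0.62  0.14  1.66 -0.    1.34  0.73]
```

View pics/n_scene.png

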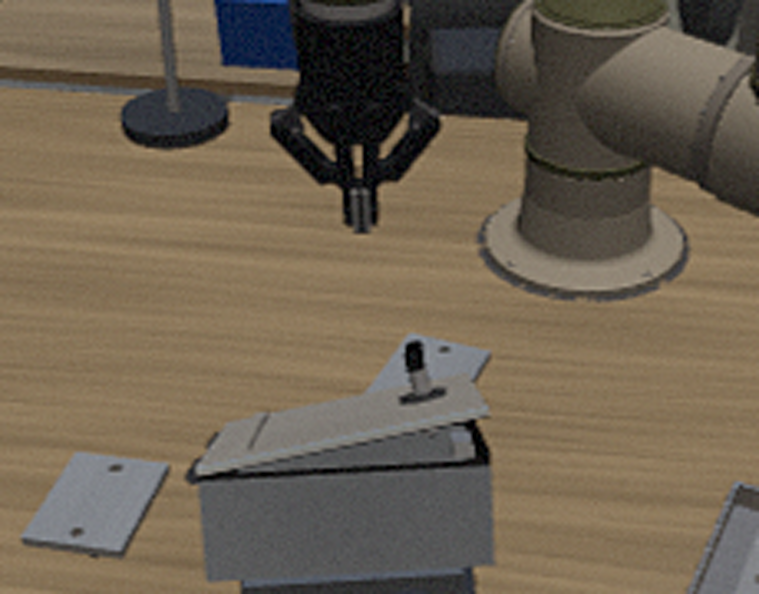

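Run:
```python
from h import *
p=tub(TUB,[0,62,340])[0]; print(p); plan(p,tubtool(-np.pi/2))
```

```text
[ 396.3906933  -121.713973    369.44863729]
shift/100 [-0.276  0.372 -0.552] rot/90deg [ 0.0727 -0.3273 -0.0012] deg 30.2
```

Emit:
drive_tool(
  rows=[
    [[-0.07,0.1,-0.1,0.018,-0.08,0],[-0.14,0.2,-0.25,0.036,-0.164,-0.001],[-0.2,0.3,-0.4,0.055,-0.245,-0.001],[-0.276,0.372,-0.552,0.073,-0.327,-0.001],[-0.276,0.372,-0.552,0.073,-0.327,-0.001],[-0.276,0.372,-0.552,0.073,-0.327,-0.001]],
  ],
  fingers=1,
)

```text
time_s: 17.48
eef_pos: [396.7, -122.1, 369.9]
ee_rot: [-0.028, 0.96, 0.106, 0.256]
force: [0.2, 0.6, 0.3]
grip_width: 1.002
```

Run:
```python
from h import *
s=ctrl.sense(); print(s["force"],s["eef_pos"],s["joints"].round(2),s["time_s"])
plan(tub(TUB,[0,62,340])[0],tubtool(-np.pi/2))
polys=[]
for th,c in((0.025,(0,255,0)),): polys+=[(tub(TUB,hatchT(th,box((-95,95),(0,205),8))),c),(tub(TUB,hatchT(th,box((-40,40),(155,169),48))),c)]
draw("scene",None,polys,200,100,170,140,4,"pics/o_scene.png")
draw("top",None,polys,310,130,170,140,4,"pics/o_top.png")
```

```text
[0.16814316 0.5584747  0.33458748] [ 396.72751027 -122.12480378  369.85769209] [-0.66  0.04  1.96  0.53  0.87  0.4 ] 17.475
shift/100 [-0.003  0.004 -0.004] rot/90deg [ 0.0003 -0.0015 -0.0003] deg 0.1
```

View pics/o_scene.png

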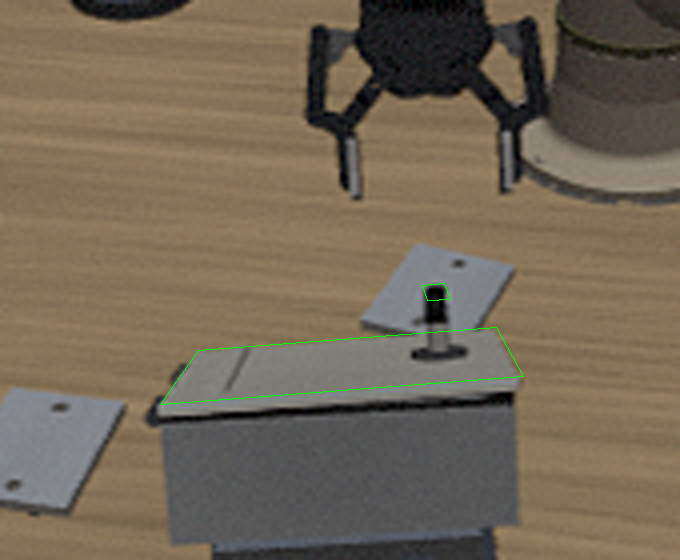

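View pics/o_top.png

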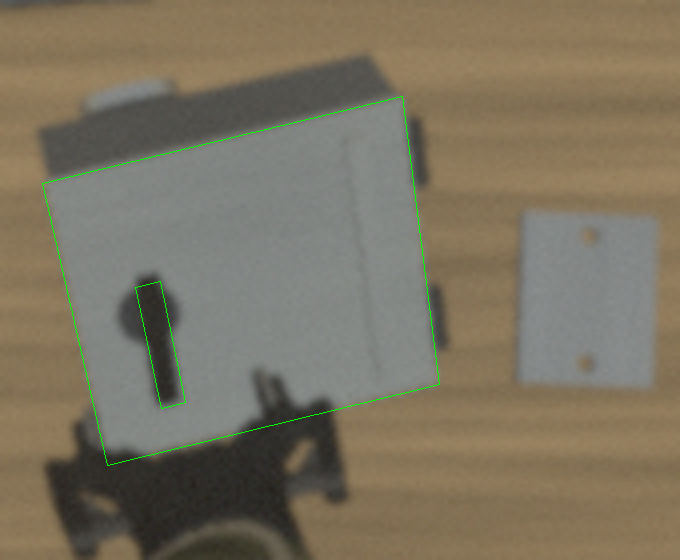

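Emit:
drive_tool(
  rows=[
    [[0.08,0.02,-0.15,0,0,0],[0.16,0.037,-0.29,0,-0.001,0],[0.25,0.06,-0.45,0,-0.001,0],[0.32,0.075,-0.57,0,-0.001,0],[0.353,0.083,-0.636,0,-0.001,0],[0.353,0.083,-0.636,0,-0.001,0]],
  ],
)

```text
time_s: 18.32
eef_pos: [432.2, -113.8, 306.2]
ee_rot: [-0.028, 0.96, 0.106, 0.257]
force: [-0.2, -0.7, 0.3]
grip_width: 1.0
```

Run:
```python
from h import *
s=ctrl.sense(); print(s["force"],s["eef_pos"],s["joints"].round(2),s["time_s"])
plan(tub(TUB,[0,62,267])[0],tubtool(-np.pi/2))
draw("scene",None,[],200,100,170,140,4,"pics/p_scene.png")
draw("top",None,[],310,130,170,140,4,"pics/p_top.png")
```

```text
[-0.22349473 -0.68556535  0.31717992] [ 432.23592865 -113.7653727   306.15370199] [-0.59  0.2   1.97  0.6   0.69  0.35] 18.325
shift/100 [-0.002 -0.     0.001] rot/90deg [ 0.0002 -0.0002 -0.0006] deg 0.1
```

View pics/p_scene.png

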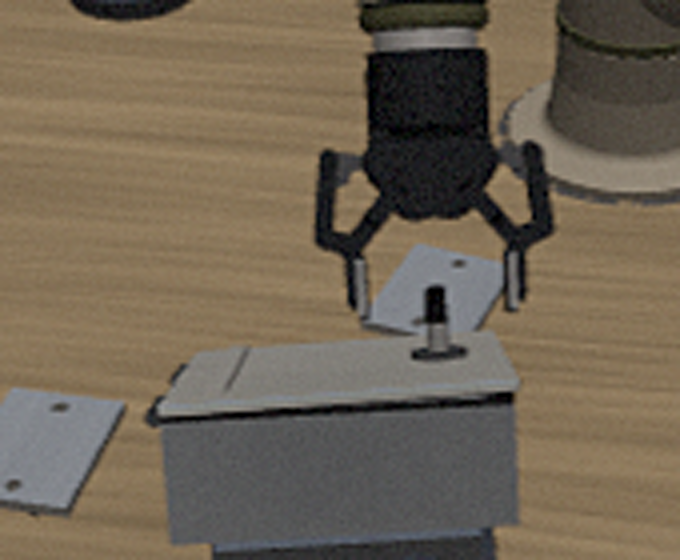

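View pics/p_top.png

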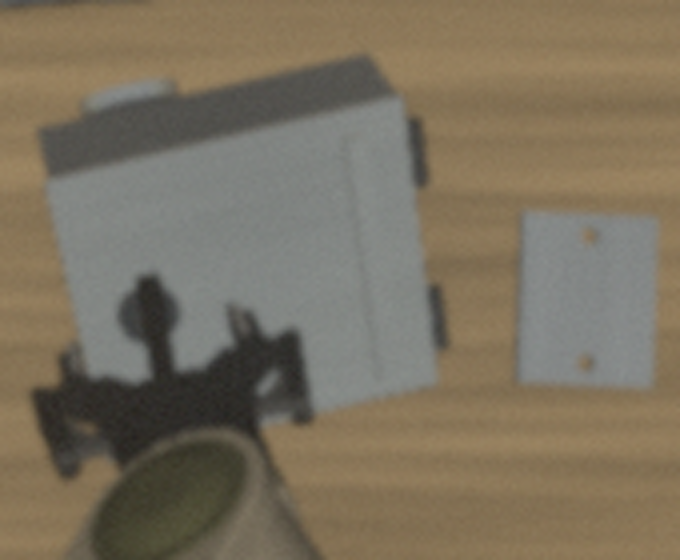

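Emit:
drive_tool(
  rows=[
    [[0,0,0,0,0,0],[0,0,0,0,0,0],[0,0,0,0,0,0],[0,0,0,0,0,0],[0,0,0,0,0,0],[0,0,0,0,0,0]],
  ],
  fingers=-1,
  force=30,
)

```text
time_s: 19.18
eef_pos: [432.3, -114.3, 306.9]
ee_rot: [-0.027, 0.96, 0.106, 0.258]
force: [1.9, -6.0, 0.1]
grip_width: 0.156
```

Run:
```python
from h import *
s=ctrl.sense(); print(s["force"],s["wrist_torque"],s["grip_width"],s["eef_pos"],s["joints"].round(2),s["time_s"])
T=tubR(TUB[2]); print((T.apply([0,0,-1])*np.array([.3,.6,.87])[:,None]).round(4))
```

```text
[ 1.90992066 -6.01943103  0.10955739] [-0.36917668  0.19130895 -0.28527563] 0.15623175709722267 [ 432.26396049 -114.28739632  306.86079614] [-0.59  0.2   1.96  0.6   0.69  0.35] 19.175
[[ 0.1464  0.0326 -0.2598]
 [ 0.2928  0.0652 -0.5196]
 [ 0.4246  0.0945 -0.7534]]
```

Emit:
drive_tool(
  rows=[
    [[0,0,0,0.039,0.0087,-0.0693],[0,0,0,0.078,0.0174,-0.1386],[0,0,0,0.117,0.026,-0.208],[0,0,0,0.156,0.035,-0.277],[0,0,0,0.195,0.0436,-0.346],[0,0,0,0.195,0.0436,-0.346]],
  ],
)

```text
time_s: 19.92
eef_pos: [432.4, -114.3, 307.0]
ee_rot: [-0.105, 0.946, -0.195, 0.236]
force: [2.9, 0.2, -0.2]
grip_width: 0.154
```

```bash
cat >> h.py <<'E'
def st():
    s=ctrl.sense(); T=tubR(TUB[2]); q=s["ee_rot"]; R0=R.from_quat(np.r_[q[1:],q[0]])
    y=T.inv().apply(R0.apply([0,1,0])); z=T.inv().apply(R0.apply([0,0,1]))
    print("t",s["time_s"],"F tub",T.inv().apply(s["force"]).round(1),"M tub",T.inv().apply(s["wrist_torque"]).round(2),"grip",round(s["grip_width"],3),"j",s["joints"].round(2))
    print("tcp tub",T.inv().apply(s["eef_pos"]-[TUB[0],TUB[1],75]).round(1),"latch ang",round(-np.pi/2-np.arctan2(y[1],y[0]),3),"z",z.round(3))
E
python3 - <<'E'
from h import *
st(); plan(tub(TUB,[0,62,267])[0],tubtool(-np.pi/2-1.38))
draw("scene",None,[],200,100,170,140,4,"pics/q_scene.png")
E
```

```text
t 19.925 F tub [ 2.3 -0.5 -1.6] M tub [ 0.38 -0.13 -0.01] grip 0.154 j [-0.59  0.2   1.96  0.6   0.69  0.97]
tcp tub [  0.6  61.5 267.5] latch ang 0.626 z [-0.    -0.002 -1.   ]
shift/100 [-0.004  0.005 -0.007] rot/90deg [ 0.2353  0.0518 -0.4153] deg 43.2
```

View pics/q_scene.png

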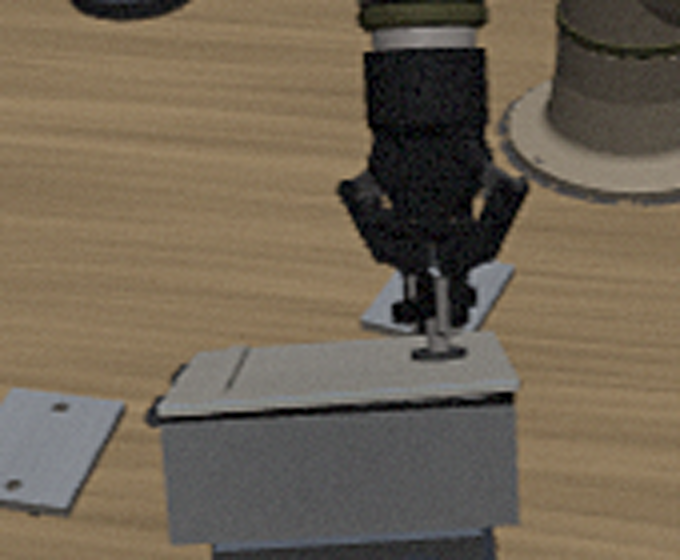

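Emit:
drive_tool(
  rows=[
    [[0,0,0,0.039,0.0087,-0.0693],[0,0,0,0.078,0.0174,-0.1386],[0,0,0,0.117,0.026,-0.208],[0,0,0,0.156,0.035,-0.277],[0,0,0,0.195,0.0436,-0.346],[0,0,0,0.235,0.052,-0.415],[0,0,0,0.235,0.052,-0.415]],
  ],
)

```text
time_s: 20.85
eef_pos: [432.9, -113.8, 305.7]
ee_rot: [-0.186, 0.808, -0.529, 0.18]
force: [23.7, 3.1, -21.5]
grip_width: 0.157
```

Run:
```python
from h import *
st()
draw("scene",None,[],200,100,170,140,4,"pics/r_scene.png")
```

```text
t 20.85 F tub [  9.9  -2.1 -30.5] M tub [-0.29 -1.41  0.22] grip 0.157 j [-0.59  0.2   1.96  0.6   0.69  1.72]
tcp tub [  0.4  61.7 266.1] latch ang 1.378 z [-0.001  0.001 -1.   ]
```

View pics/r_scene.png

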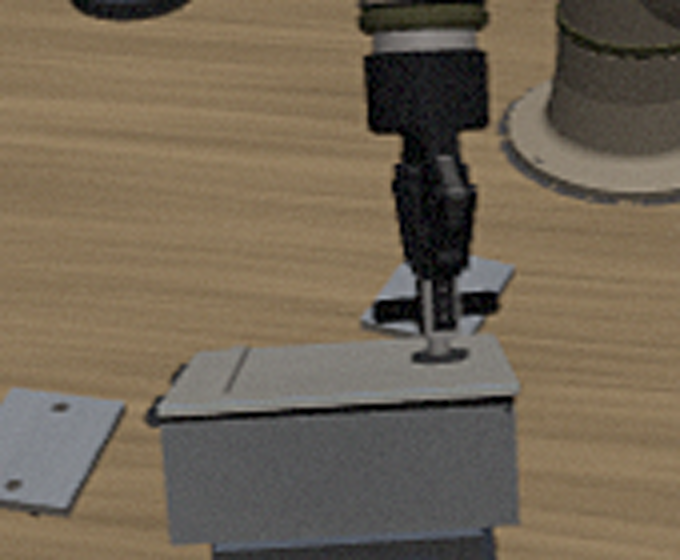

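Emit:
drive_tool(
  rows=[
    [[0.01,0.002,-0.017,0,0,0],[0.015,0.003,-0.026,0.007,0.0016,-0.013],[0.015,0.003,-0.026,0.015,0.0033,-0.026],[0.015,0.003,-0.026,0.015,0.0033,-0.026]],
  ],
)

```text
time_s: 21.4
eef_pos: [434.2, -113.4, 303.8]
ee_rot: [-0.19, 0.797, -0.546, 0.176]
force: [-7.3, 1.5, 11.0]
grip_width: 0.16
```

Run:
```python
from h import *
st()
```

```text
t 21.4 F tub [-0.4  3.  12.9] M tub [ 0.31  0.5  -0.06] grip 0.16 j [-0.59  0.21  1.96  0.61  0.69  1.77]
tcp tub [  0.7  61.9 263.8] latch ang 1.421 z [-0.     0.002 -1.   ]
```

Emit:
drive_tool(
  rows=[
    [[0,0,0,0,0,0],[0,0,0,0,0,0],[0,0,0,0,0,0],[0,0,0,0,0,0],[0,0,0,0,0,0]],
  ],
  fingers=1,
)

```text
time_s: 22.02
eef_pos: [434.2, -113.4, 303.8]
ee_rot: [-0.19, 0.797, -0.546, 0.176]
force: [0.5, 0.9, -0.8]
grip_width: 0.998
```

Emit:
drive_tool(
  rows=[
    [[-0.1,-0.02,0.17,0,0,0],[-0.24,-0.054,0.43,0,0,0],[-0.39,-0.087,0.69,0,0,0],[-0.54,-0.12,0.95,0,0,0],[-0.54,-0.12,0.95,0,0,0]],
  ],
)

```text
time_s: 22.65
eef_pos: [379.9, -125.6, 400.1]
ee_rot: [-0.189, 0.797, -0.546, 0.178]
force: [-0.1, -0.3, -0.6]
grip_width: 1.0
```

Run:
```python
from h import *
st()
polys=[]
for th,c in((0.01,(0,255,0)),): polys+=[(tub(TUB,hatchT(th,box((-95,95),(0,205),8))),c)]
for a,c in ((1.25,(0,0,255)),(1.42,(0,255,0))):
    b=np.array([(u*np.cos(a)+v*np.sin(a), 162-u*np.sin(a)+v*np.cos(a),48) for u,v in((-40,-7),(40,-7),(40,7),(-40,7))])
    polys.append((tub(TUB,hatchT(.012,b)),c))
draw("scene",None,polys,200,100,170,140,4,"pics/s_scene.png")
draw("top",None,polys,310,130,170,140,4,"pics/s_top.png")
draw("scene",None,[],0,0,640,400,1,"pics/s_full.png")
```

```text
t 22.65 F tub [-0.4 -0.3 -0.5] M tub [ 0.02  0.24 -0.04] grip 1.0 j [-0.7  -0.04  1.95  0.51  0.96  1.83]
tcp tub [  0.6  61.8 375. ] latch ang 1.42 z [ 0.002 -0.001 -1.   ]
```

View pics/s_scene.png

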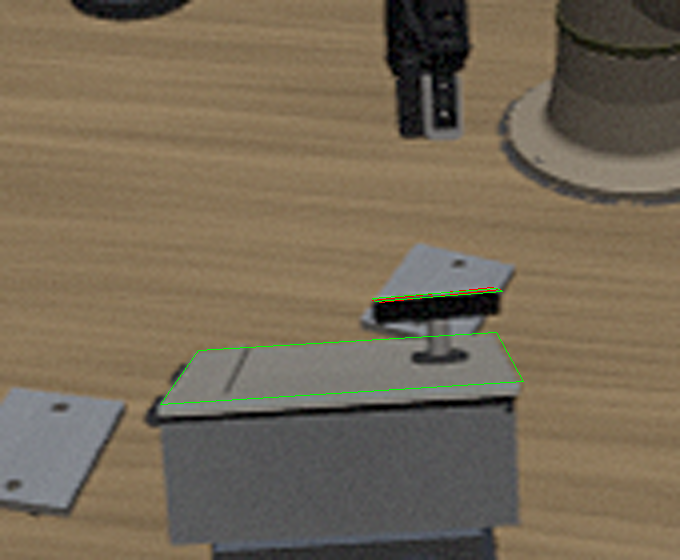

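View pics/s_top.png

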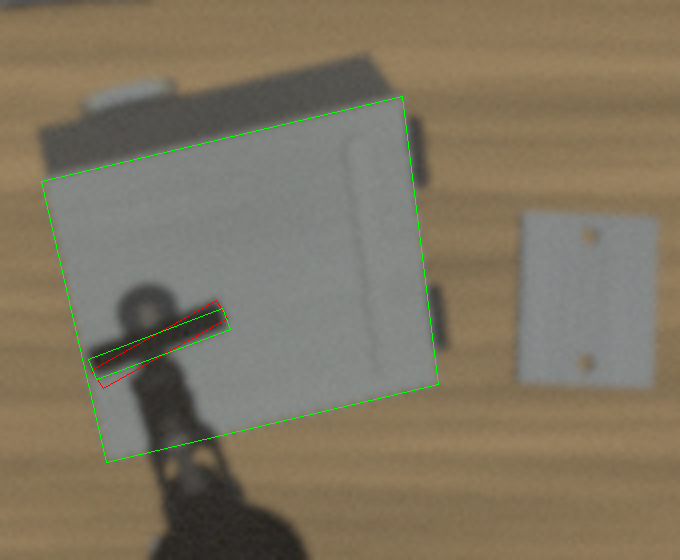

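View pics/s_full.png

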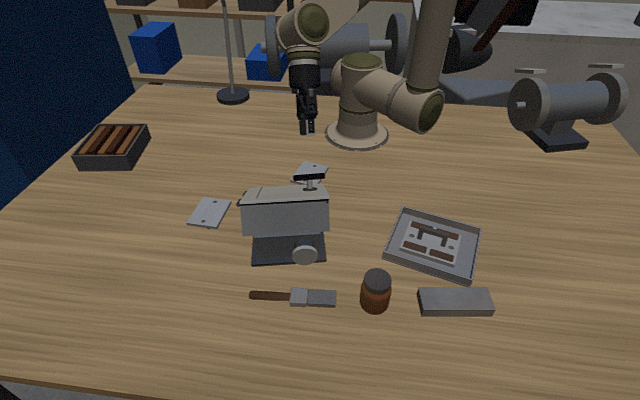

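Run:
```python
from h import *
draw("scene",None,[],200,100,170,140,4,"pics/t_scene.png")
a=cv2.imread("pics/p_scene.png",0).astype(np.float32);b=cv2.imread("pics/t_scene.png",0).astype(np.float32)
for n,(x0,x1,y0,y1) in dict(free=(455,540,345,415),tubwall=(150,530,500,560),hinge_side=(150,250,370,430)).items():
    A,B=a[y0:y1,x0:x1],b[y0:y1,x0:x1]
    W=np.eye(2,3,dtype=np.float32); cc,W=cv2.findTransformECC(A,B,W,cv2.MOTION_TRANSLATION,(3,200,1e-6),None,5); print(n,(W[:,2]/4).round(3),round(cc,3))
for d in(.015,): print(proj(tub(TUB,hatchT(.010,[(95,205,0)])),"scene")-proj(tub(TUB,hatchT(.025,[(95,205,0)])),"scene"))
# subpixel T pose from tcp: print tray plate check
tr=lambda P:R.from_euler('z',TRAY[2]).apply(P)+[TRAY[0],TRAY[1],0]
draw("top",None,[(tr(box((-55,55),(-70,70),17)),(0,255,0))],130,100,190,150,4,"pics/t_top.png")
st()
```

```text
free [0.146 0.594] 0.922
tubwall [ 0.018 -0.01 ] 0.991
hinge_side [0.072 0.081] 0.977
[[0.07215589 1.31858451]]
t 22.9 F tub [ 0.6 -0.9 -0.3] M tub [-0.04  0.26  0.01] grip 1.003 j [-0.7  -0.03  1.95  0.51  0.96  1.83]
tcp tub [  0.   61.9 372.7] latch ang 1.422 z [-0.002  0.003 -1.   ]
```

View pics/t_top.png

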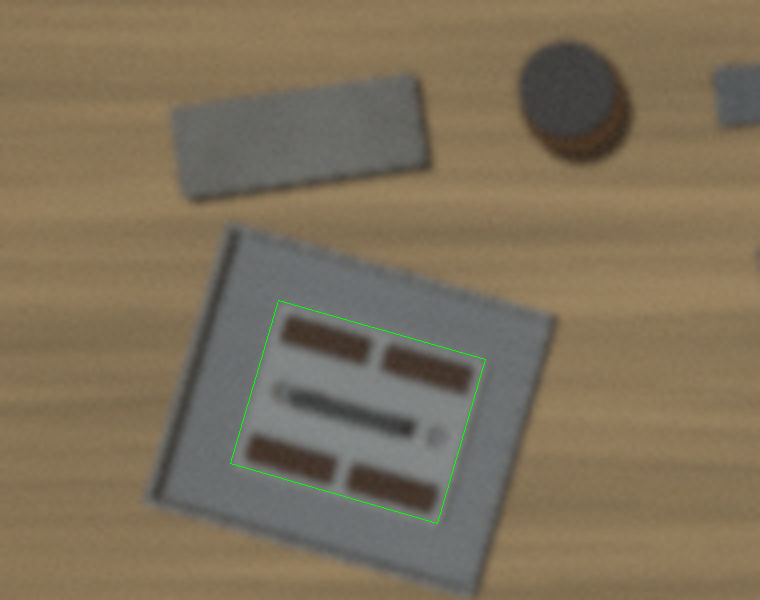

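Run:
```python
from h import *
a=cv2.imread("pics/p_scene.png",0).astype(np.float32)
b=np.mean([cv2.resize(viewer.capture("scene")[100:240,200:370,::-1],None,fx=4,fy=4,interpolation=cv2.INTER_CUBIC).mean(2) for _ in range(6)],0).astype(np.float32)
a=cv2.imread("pics/p_scene.png").mean(2).astype(np.float32)
for n,(x0,x1,y0,y1) in dict(ring=(400,480,338,372),corner=(500,528,360,400),frontedge=(300,505,385,405),frontedge2=(400,505,378,400),fronthinge=(175,260,400,420),wall=(170,500,425,560)).items():
    A,B=a[y0:y1,x0:x1],b[y0:y1,x0:x1]
    W=np.eye(2,3,dtype=np.float32)
    try: cc,W=cv2.findTransformECC(A,B,W,cv2.MOTION_TRANSLATION,(3,300,1e-6),None,5); print(n,(W[:,2]/4).round(3),round(cc,3))
    except Exception as e: print(n,"fail")
for P in [(0,162,8),(95,205,8),(95,180,0)]: print(P,(proj(tub(TUB,hatchT(.010,[P])),"scene")-proj(tub(TUB,hatchT(.025,[P])),"scene")).round(2), proj(tub(TUB,hatchT(.01,[P])),"scene"))
# column profile of lower hatch edge
for x in (420,450,480): print([int(v) for v in a[370:420:3,x-8:x+8].mean(1)],'\n',[int(v) for v in b[370:420:3,x-8:x+8].mean(1)])
```

```text
ring [0.158 0.874] 0.938
corner [0.258 1.147] 0.947
frontedge [-0.527  0.841] 0.945
frontedge2 [0.43  1.108] 0.965
fronthinge [ 2.82  -0.022] 0.996
wall [ 0.011 -0.002] 0.986
(0, 162, 8) [[0.11 0.95]] [[309.77577352 189.14611968]]
(95, 205, 8) [[0.12 1.32]] [[330.46912074 194.85682263]]
(95, 180, 0) [[0.07 1.16]] [[319.73454205 199.00185509]]
[122, 124, 123, 122, 125, 129, 133, 130, 117, 90, 73, 35, 8, 53, 85, 95, 88] 
 [125, 122, 122, 123, 122, 123, 128, 132, 130, 130, 80, 22, 10, 51, 83, 93, 86]
[125, 125, 123, 123, 127, 136, 131, 127, 116, 72, 30, 11, 30, 81, 92, 88, 86] 
 [125, 123, 124, 124, 122, 124, 133, 134, 128, 135, 44, 0, 33, 83, 93, 86, 84]
[125, 122, 123, 130, 135, 131, 129, 106, 74, 73, 27, 15, 54, 87, 90, 84, 85] 
 [123, 124, 123, 123, 126, 130, 133, 133, 119, 82, 21, 9, 53, 88, 91, 84, 84]
```

Run:
```python
from h import *
st(); print(ctrl.finish_job())
```

```text
t 23.2 F tub [ 0.5 -0.5  0.2] M tub [-0.04  0.22 -0.04] grip 0.997 j [-0.7  -0.03  1.95  0.51  0.96  1.83]
tcp tub [2.000e-01 6.190e+01 3.735e+02] latch ang 1.421 z [-0.001  0.002 -1.   ]
the job is handed in; nothing more can be done
None
```

I lifted the nest plate square off its pins, set it flat and handle up in the tray and released it. Then I pushed the hatch over until it sank shut, turned the T-handle clockwise and backed clear. I handed the job in at 23.2 s; no verdict was reported.

Last checks:
- **Plate:** in both camera views it lies within a few millimetres of the outline expected for a plate centred on the tray floor.
- **T-handle:** the gripper had turned to about 1.42 rad when I let go. In the top view the bar sits well past the 1.25 rad line.
- **Hatch:** I compared pictures before and after latching. The free edge had dropped by about 0.013 rad, so the hatch should be near 0.012 rad. This is an estimate from about one pixel of shift, starting from the stated rest angle of 0.025 rad. A first, cruder comparison gave only about half that drop.
- **Robot:** it touches nothing, and force readings are about zero.
- **Bystanders:** they look unmoved in the pictures.

Two things did not go cleanly:
- **Pushing the hatch:** its edge pressed on the gripper's finger linkage with about 14 N, so I raised the tool.
- **Turning the latch:** the hatch pulled on the wrist with about 30 N, which I relieved before letting go.

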